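# Refill the open snack tub and hold the carousel for capping

### The job

With the steel scoop, take two or more of the macadamia nuts from the glass bento box and tip them into the open snack tub on the carousel, leaving no nut lying anywhere but in the tub or the box, and stand the scoop upright back on the worktop. Turn the carousel so that the open tub is squarely at the front, and finish with the gripper still holding the carousel there, firm and still, so that I can screw the cap on. Do not touch the nuts with the fingers and leave everything else on the worktop where it is.

Things in the scene. Friction and masses are not known exactly. Their poses are not given: they have to be found in the camera images.
- scoop_grip (a point): Handle of a 120 g steel scoop that stands on its flat bottom; point to grip, 101 mm above the scoop's underside. x: the way the open front faces; z: up. The wooden handle is a bar 16 mm wide (y, the way to grip it) and 9 mm thick; it leans back 20 degrees from upright and runs 35 mm above this point.
- scoop_bowl (a point): Middle of the scoop's bowl, 15 mm above its underside, 61 mm ahead (+x) of the grip point and 86 mm below it; same axes. The flat floor is 66 mm long (so the front lip is 33 mm ahead of this point), 62 mm wide, 2 mm thick; back wall 30 mm high, side walls 28 mm high over the rear 35 mm, 12 mm over the next 12 mm, none at the front. Nuts roll back when it is tilted nose up, out when nose down.
- bento: Glass bento box without its lid, 175 (x) x 126 (y) x 55 mm, open on top, walls and floor 5 mm thick (inside 165 x 116 mm, inner floor 5 mm above the worktop). Heavy: it stays put. Origin: centre of its underside. x: its long axis, away from the robot. The nuts lie in its far (+x) half; the near half is free at the start.
- nut1: Macadamia nut in its shell, a brown ball 25 mm across, 10 g; origin at its centre. There are seven, all alike, with hard smooth shells that slide and roll easily.
- nut2: Macadamia nut in its shell, a brown ball 25 mm across, 10 g; origin at its centre.
- nut3: Macadamia nut in its shell, a brown ball 25 mm across, 10 g; origin at its centre.
- nut4: Macadamia nut in its shell, a brown ball 25 mm across, 10 g; origin at its centre.
- nut5: Macadamia nut in its shell, a brown ball 25 mm across, 10 g; origin at its centre.
- nut6: Macadamia nut in its shell, a brown ball 25 mm across, 10 g; origin at its centre.
- nut7: Macadamia nut in its shell, a brown ball 25 mm across, 10 g; origin at its centre.
- carousel: Turning part of the carousel: bamboo tray 280 mm across, floor 22 mm and rim 40 mm above the worktop, with a centre post and loop handle. Four containers 78 mm from the axis sit tight in it and turn with it; three are closed, tops up to 114 mm high. Origin: on the axis, at the worktop. z up; the open tub lies along its own -x. Turns endlessly both ways, friction 0.05 N m, stays where left.
- carousel_base: The carousel's fixed round foot, 210 mm across, 13 mm high, under the tray; origin on the turning axis at the worktop. FRONT is its -x, the same as -x of the world: from the axis straight to the worktop's front edge, on the robot's side (square to that edge, not slanted to the robot's base).
- tub (a point): The open pink snack tub, the only container on the carousel without a cap; point on its axis half-way up, 62 mm above the worktop. It is 96 mm across and 80 mm tall (rim 102 mm, inner floor 26 mm above the worktop); the opening is 86 mm wide. At the start it is 60 degrees or more away from the front.
- carousel_handle (a point): Middle of the top bar of the carousel's loop handle, on the turning axis, 166 mm above the worktop; axes as the carousel's. The level bar is 64 mm long (y), 12 mm thick (x, the way to grip it) and 16 mm tall, with an open loop 26 mm high under it.
- cap: Bystander: the open tub's pink twist cap, lying flat, 102 mm wide, 18 mm tall. Origin at the centre of its underside.
- bento_lid: Bystander: white four-side locking lid of the bento box, lying flat, 198 x 149 mm, 12 mm tall. Origin at the centre of its underside.
- rice_paddle: Bystander: wooden rice paddle lying flat, 229 mm long, 66 mm wide, 8 mm thick; x towards the blade. Origin at its underside, 106 mm from the tip of the blade.
- whisk: Bystander: steel balloon whisk lying down, about 285 mm long, 56 mm tall; x towards the wires. Origin at its underside, where handle meets wires, 150 mm from the handle's end.
- mug: Bystander: white ceramic mug, 82 mm wide, 95 mm tall. Origin at the centre of its underside.
- detergent: Bystander: clear bottle of dish detergent, 64 mm wide, 190 mm tall. Origin at the centre of its underside.

How it is judged (in metres and radians):
On the way, in this order (a step that is already met when the one before it is completed fails the run):
1. two or more nuts ride in the scoop, lifted clear above the box (height (world z) of scoop_grip above 0.175 m and ((distance between nut1 and scoop_bowl below 0.038 m and distance between any of nut2, nut3, nut4, nut5, nut6, nut7 and scoop_bowl below 0.038 m) or (distance between nut2 and scoop_bowl below 0.038 m and distance between any of nut3, nut4, nut5, nut6, nut7 and scoop_bowl below 0.038 m) or (distance between nut3 and scoop_bowl below 0.038 m and distance between any of nut4, nut5, nut6, nut7 and scoop_bowl below 0.038 m) or (distance between nut4 and scoop_bowl below 0.038 m and distance between any of nut5, nut6, nut7 and scoop_bowl below 0.038 m) or (distance between nut5 and scoop_bowl below 0.038 m and distance between any of nut6, nut7 and scoop_bowl below 0.038 m) or (distance between nut6 and scoop_bowl below 0.038 m and distance between nut7 and scoop_bowl below 0.038 m))), for 0.2 s.
2. two or more nuts lie in the open tub (((distance between nut1 and tub below 0.048 m and distance between any of nut2, nut3, nut4, nut5, nut6, nut7 and tub below 0.048 m) or (distance between nut2 and tub below 0.048 m and distance between any of nut3, nut4, nut5, nut6, nut7 and tub below 0.048 m) or (distance between nut3 and tub below 0.048 m and distance between any of nut4, nut5, nut6, nut7 and tub below 0.048 m) or (distance between nut4 and tub below 0.048 m and distance between any of nut5, nut6, nut7 and tub below 0.048 m) or (distance between nut5 and tub below 0.048 m and distance between any of nut6, nut7 and tub below 0.048 m) or (distance between nut6 and tub below 0.048 m and distance between nut7 and tub below 0.048 m))), for 0.2 s.
At the end, for the whole second after the job is handed in: At least two nuts are in the open tub and every nut is in the tub or the box; the scoop stands upright (within 9 degrees) on the worktop; the open tub is at the front within 10 degrees (13.5 mm sideways), the carousel does not turn (under 0.05 rad/s) and the fingers hold it with more than 3 N (((distance between nut1 and tub below 0.048 m and distance between any of nut2, nut3, nut4, nut5, nut6, nut7 and tub below 0.048 m) or (distance between nut2 and tub below 0.048 m and distance between any of nut3, nut4, nut5, nut6, nut7 and tub below 0.048 m) or (distance between nut3 and tub below 0.048 m and distance between any of nut4, nut5, nut6, nut7 and tub below 0.048 m) or (distance between nut4 and tub below 0.048 m and distance between any of nut5, nut6, nut7 and tub below 0.048 m) or (distance between nut5 and tub below 0.048 m and distance between any of nut6, nut7 and tub below 0.048 m) or (distance between nut6 and tub below 0.048 m and distance between nut7 and tub below 0.048 m)) and (distance between nut1 and tub below 0.048 m or (distance between nut1 and bento below 0.092 m and height (world z) of nut1 above 0.015 m)) and (distance between nut2 and tub below 0.048 m or (distance between nut2 and bento below 0.092 m and height (world z) of nut2 above 0.015 m)) and (distance between nut3 and tub below 0.048 m or (distance between nut3 and bento below 0.092 m and height (world z) of nut3 above 0.015 m)) and (distance between nut4 and tub below 0.048 m or (distance between nut4 and bento below 0.092 m and height (world z) of nut4 above 0.015 m)) and (distance between nut5 and tub below 0.048 m or (distance between nut5 and bento below 0.092 m and height (world z) of nut5 above 0.015 m)) and (distance between nut6 and tub below 0.048 m or (distance between nut6 and bento below 0.092 m and height (world z) of nut6 above 0.015 m)) and (distance between nut7 and tub below 0.048 m or (distance between nut7 and bento below 0.092 m and height (world z) of nut7 above 0.015 m)) and angle between scoop_grip's own z axis and vertical below 0.15 rad and height (world z) of scoop_grip below 0.1045 m and x of tub in the frame of carousel_base below 0 m and y of tub in the frame of carousel_base between -0.0135 and 0.0135 m and angular speed of carousel below 0.05 rad/s and contact force between the fingers and carousel above 3 N); the arm keeps its last pose, push and grip.
It fails at once if the fingers touch a nut (contact force between the fingers and nut1 above 0.5 N or contact force between the fingers and nut2 above 0.5 N or contact force between the fingers and nut3 above 0.5 N or contact force between the fingers and nut4 above 0.5 N or contact force between the fingers and nut5 above 0.5 N or contact force between the fingers and nut6 above 0.5 N or contact force between the fingers and nut7 above 0.5 N).
It fails at once if a bystander is moved by more than 30 mm (distance of any of cap, bento_lid, rice_paddle, whisk, mug, detergent from where it was at the start of the episode above 0.03 m).
It also fails if it takes over 72 s, if anything falls off the work surface, if the arm or the gripper's body presses on something with over 40 N, if the wrist force passes 120 N, or if a joint passes its speed limit or range.

### The arm

A 6-joint arm with a two-finger parallel gripper is mounted at the origin on the work surface. World frame = base frame: x ahead of the robot, y to its left, z up, the work surface at z = 0. Lengths are in m, angles in degrees, forces in N, time in s.
With the tool pointing down it reaches from about 0.35 to 0.875 m from the base axis. Payload 4.2 kg.
Tool frame: the origin (TCP) lies midway between the tips of the shut fingers; the grasp point (between the pads) lies 19 mm behind it; y points along the fingers, x is the direction in which the jaws open and shut, and the axes are right-handed (so a half turn about y gives the same grasp; the last joint's range is limited). The gripper opens to 87 mm and grips with 3 to 60 N. Pads are 19 mm wide; open, the fingers measure 117 mm over their backs; the gripper's body (75 mm by 190 mm) begins 51 mm behind the grasp point.
Start: joints at [90.963, 22.042, 0.453, 0, -68.411, -14.817], TCP at [0.15, 0.607, 0.223] pointing down, gripper open.
Joint ranges: [-179.83, 179.83], [-69.29, 118.12], [-61.27, 80.66], [-181.25, 117.63], [-171.15, -9.14], [-177.46, 177.46]. Speed limits (degrees/s): [159.86, 159.86, 180, 180, 180, 180].

### API

Orientations are given as a 3x3 rotation matrix whose columns are the frame's x, y, z axes.
In Python, from station import * gives the robot as it stands.
- The arm moves only by the tool jog_arm, never from a script. Its argument "series" is a list of rows, each a list of 3 entries, a list of its own where there are three numbers: the shift along the tool's x, y, z in m, then the turn, a rotation vector about the tool's x, y, z in degrees, then the finger opening in m, from 0 to 0.087. A call has 1 to 10 rows; each row shifts and turns the commanded pose from where the row before left it, along the tool's axes as they then stand; what a row does not reach is not made up. A row lasts 1/8 s, in which the tool goes at most 62.5 mm and 10.7 degrees, less where a joint would pass 70% of its speed; a pose out of reach is approached as far as the arm can. A call is refused whole if a number of a shift passes 0.0625 or a number of a turn 10.7, either way. A call with a gripper value outside its range is refused whole. The fingers move at their own pace and stop on an object; the grip force is fixed at half the most. Time passes only in rows, so rows that do not move let the fingers close. It gives the time, the measured TCP pose, the force and the opening at its end, in the units of the state.
- sense(): the state, without advancing time (a new reading comes with each control period).
- capture(name): name is "side" or "top" or "wrist"; returns the picture (384x512x3 uint8, red, green, blue); there is no depth.
- camera_info(name): a dict with "fx", "fy", "cx", "cy" (pixels), "rvec" (rotation vector, rad) and "tvec" (3), from world to camera coordinates, as OpenCV has them. Camera axes: x right, y down, z forward; pixel columns grow to the right and rows downward; lengths in m; the calibration is good to about 2 mm. A picture is of the moment at which its call begins: read the wrist's pose just before it. camera_info takes no time and is no camera call; for the wrist camera it gives the pose at the moment of the call.
- finish_job(): hands the job in, once; it reports no verdict.
The state is a dict: "time_s": time; "joints": joint angles; "joint_velocities": joint speeds; "effort": joint torques, N m; "tcp_pos": TCP position; "ee_rot": TCP orientation; "wrist_force": force on the tool from outside, world axes, zero at the start; "moment": the same for the moment, N m; "gripper_width": opening from 0.0 (shut) to 1.0 (fully open).
Only numpy, scipy, OpenCV 4.12 (cv2) and the standard library are available. Lean on these libraries where they do the work, as an engineer would, in place of code of your own. Each camera call takes 0.05 s, during which the arm holds its last target. There are 200 camera calls.

## Working session

There is one attempt and no reset: what is moved stays moved. The work goes in short steps, Python scripts to look and compute and a tool call to move; the robot and the scene stay as the last step left them, time stands still between calls to the robot, and variables do not carry over. Pictures are saved under pics/ and viewed, about 8 in all and at most 12, crops included, and the job is handed in when it is done.

Besides the shell and the picture viewer there is one more tool, called after "Emit:" as name(argument=value, ...) on one line, values as JSON. jog_arm: Moves the arm, as the interface text tells. Its arguments: {"type":"object","properties":{"series":{"type":"array","items":{"type":"array"}}},"required":["series"]}

```bash
mkdir -p pics; ls
python3 - <<'E'
from station import *
import cv2
for n in ("top","side"):
    cv2.imwrite(f"pics/{n}0.png",cv2.resize(capture(n),None,fx=1.5,fy=1.5)[:,:,::-1])
    print(n,camera_info(n))
print(sense())
E
```

```text
pics
top {'fx': 478.35126471047136, 'fy': 478.35126471047136, 'cx': 253.5460163406559, 'cy': 186.68439431694424, 'rvec': array([ 2.15843646, -2.18541293,  0.1306903 ]), 'tvec': array([-0.06959763,  0.60640568,  1.51840555])}
side {'fx': 437.218968385798, 'fy': 437.218968385798, 'cx': 251.28624530281692, 'cy': 186.85578957367767, 'rvec': array([ 0.46734011, -2.78298871,  1.11778798]), 'tvec': array([0.53618324, 0.26158245, 1.08828303])}
{'time_s': 0.1, 'joints': array([ 9.09638334e+01,  2.20842557e+01,  3.88607456e-01, -2.41324729e-02,
       -6.84119371e+01, -1.48164682e+01]), 'joint_velocities': array([-0.02866454, -0.06713656,  0.18215801,  0.10165578,  0.04660497,
       -0.02389198]), 'effort': array([-8.40009670e-04, -3.91690850e+01,  1.87933964e+01,  4.23183292e+00,
        1.34472662e-02, -8.04734736e-05]), 'tcp_pos': array([0.14950228, 0.6063055 , 0.22160102]), 'ee_rot': array([[-2.39575960e-01, -3.60005397e-04,  9.70877556e-01],
       [-9.70875734e-01, -1.88400796e-03, -2.39576209e-01],
       [ 1.91538978e-03, -9.99998160e-01,  1.01842513e-04]]), 'wrist_force': array([0.83513249, 0.29406786, 0.02773752]), 'moment': array([-0.01770201,  0.06440913,  0.05789957]), 'gripper_width': 1.0024801085956527}
```

View pics/top0.png

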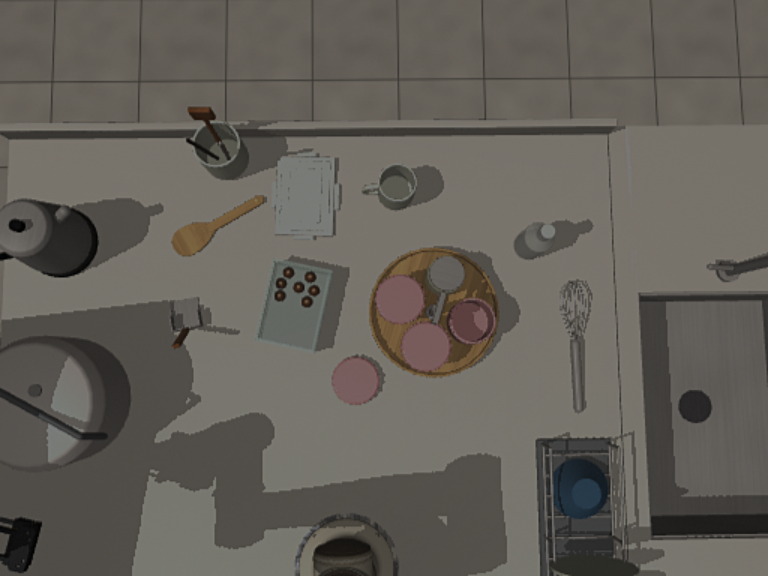

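View pics/side0.png

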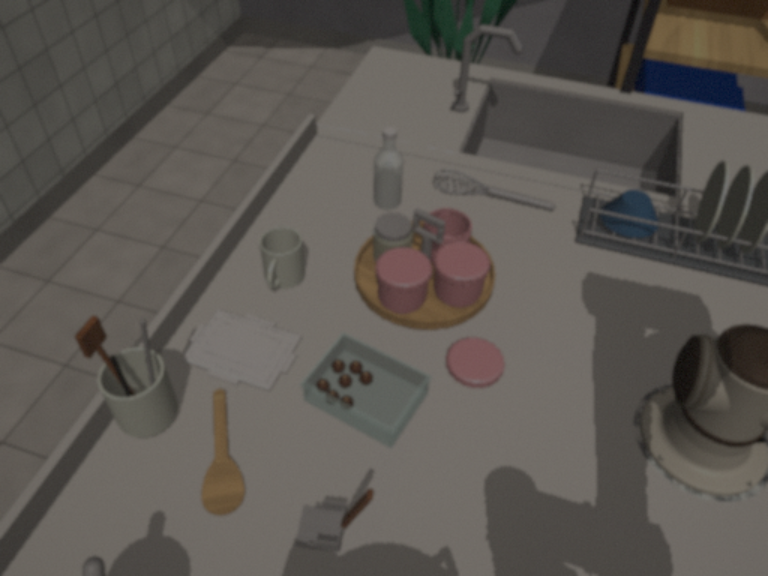

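The top view shows the bento rim corners at about (273,260), (333,268), (316,350) and (259,340), with seven nuts in its far half. The scoop is at (186,315) with its handle at (180,343). The carousel is centred near (434,311), the open tub is at (471,321), and the bar runs roughly (444,292) to (434,318).

```bash
cat > h.py <<'E'
import numpy as np, cv2
from scipy.spatial.transform import Rotation as R
def ray(ci,uv,z):
    Rm=cv2.Rodrigues(np.array(ci["rvec"]))[0];c=-Rm.T@ci["tvec"]
    d=Rm.T@np.array([(uv[0]-ci["cx"])/ci["fx"],(uv[1]-ci["cy"])/ci["fy"],1]);return c+d*(z-c[2])/d[2]
def proj(ci,P):
    K=np.array([[ci["fx"],0,ci["cx"]],[0,ci["fy"],ci["cy"]],[0,0,1]])
    return cv2.projectPoints(np.array(P,float).reshape(-1,1,3),ci["rvec"],ci["tvec"],K,None)[0][:,0]
E
python3 - <<'E'
from station import *
from h import *
ci=camera_info("top")
print(camera_info("wrist"))
for n,u,v,z in [("b1",273,260,.055),("b2",333,268,.055),("b3",316,350,.055),("b4",259,340,.055),("tubrim",471,321,.102),("scoopfrontmid",188,299,.003),("sc",186,315,.002),("h",178,345,.13),("carrim",434,311,.04),("h1",447,288,.166),("h2",434,320,.166)]+[(f"n{i}",*p,.0175) for i,p in enumerate([(288,272),(309,277),(281,283),(298,287),(314,291),(280,296),(307,302)])]:
    print(n,ray(ci,(u/1.5,v/1.5),z).round(4))
im=capture("top")
a=cv2.resize(im[160:250,95:235],None,fx=4,fy=4,interpolation=cv2.INTER_CUBIC)
b=cv2.resize(im[160:255,240:340],None,fx=4,fy=4,interpolation=cv2.INTER_CUBIC)[:360]
cv2.imwrite("pics/z.png",np.hstack([a[:,:],b])[:,:,::-1][:, :960] if 0 else np.vstack([a,np.pad(b,((0,0),(0,160),(0,0)))])[:,:,::-1][:600*2])
cv2.imwrite("pics/z.png",cv2.resize(np.hstack([a,b])[:,:,::-1],(800,300)) )
E
```

```text
{'fx': 311.15974849831645, 'fy': 311.15974849831645, 'cx': 257.5075605604803, 'cy': 185.82013750031163, 'rvec': array([-1.83468798,  2.34344094,  0.28660753]), 'tvec': array([ 0.62385235, -0.02951123,  0.38874802])}
b1 [0.6488 0.1517 0.055 ]
b2 [0.6301 0.0238 0.055 ]
b3 [0.4564 0.0606 0.055 ]
b4 [0.479  0.1806 0.055 ]
tubrim [ 0.5111 -0.2616  0.102 ]
scoopfrontmid [0.5719 0.3444 0.003 ]
sc [0.5369 0.3485 0.002 ]
h [0.4691 0.3305 0.13  ]
carrim [ 0.5366 -0.1913  0.04  ]
h1 [ 0.5737 -0.2069  0.166 ]
h2 [ 0.5109 -0.1799  0.166 ]
n0 [0.6272 0.124  0.0175]
n1 [0.6157 0.0782 0.0175]
n2 [0.6032 0.1392 0.0175]
n3 [0.594  0.1022 0.0175]
n4 [0.5848 0.0674 0.0175]
n5 [0.5748 0.1414 0.0175]
n6 [0.561  0.0827 0.0175]
```

View pics/z.png

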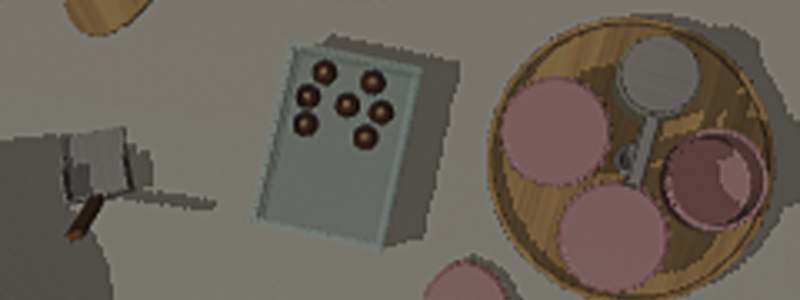

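The crop shows the scoop facing roughly +x, with its handle leaning back at crop (75–97, 200–237). Four nuts lie on the box's right side. The tub is about 68° from the front and the bar about −23°, which agree with each other. Next I write a row planner and hover over the scoop.

```bash
cat >> h.py <<'E'
def Rt(yaw,p=0):   # tool rotation: tool z = scoop front (yaw deg), pitched nose down by p deg
    a=np.radians(yaw);R0=np.array([[np.sin(a),0,np.cos(a)],[-np.cos(a),0,np.sin(a)],[0,-1,0]])
    return R0@R.from_euler('x',-p,degrees=True).as_matrix()
def gpose(G,yaw,p=0):  # tool pose with grasp point at G
    M=Rt(yaw,p);return np.array(G)+.019*M[:,1],M
def bowlpose(B,yaw,p=0):   # bowl point at B -> tool pose
    M=Rt(yaw,p);G=np.array(B)-.061*M[:,2]-.086*M[:,1];return G+.019*M[:,1],M
def plan(s,wps):  # wps: (pos,rot,rows,opening); prints rows
    p,M=np.array(s["tcp_pos"]),np.array(s["ee_rot"]);out=[]
    for q,N,n,g in wps:
        for k in range(n,0,-1):
            d=(M.T@((np.array(q)-p)/k)).round(4)+0.0
            w=R.from_matrix(M.T@N).as_rotvec(degrees=True)/k
            w=w.round(1)+0.0
            if abs(d).max()>.0625 or abs(w).max()>10.7: print("TOO FAST")
            out.append([d.tolist(),w.tolist(),g]); p=p+M@d; M=M@R.from_rotvec(w,degrees=True).as_matrix()
    for i in range(0,len(out),10): print(str(out[i:i+10]).replace(' ',''))
E
python3 - <<'E'
from station import *
from h import *
s=sense();ci=camera_info("wrist");Rm=cv2.Rodrigues(ci["rvec"])[0];c=-Rm.T@ci["tvec"]
print("cam in tool",s["ee_rot"].T@(c-s["tcp_pos"]),(s["ee_rot"].T@Rm.T).round(2))
M=Rt(15);plan(s,[([.465,.33,.215],M,9,.087),([.465,.33,.215],M,1,.087)])
E
```

```text
cam in tool [ 0.00039486 -0.16186518  0.06573104] [[ 1.   -0.   -0.  ]
 [ 0.   -0.24  0.97]
 [-0.   -0.97 -0.24]]
[[[0.0214,0.0008,0.0414],[0.0,-3.2,0.0],0.087],[[0.0237,0.0008,0.0401],[0.0,-3.2,0.0],0.087],[[0.0259,0.0008,0.0387],[0.0,-3.2,0.0],0.087],[[0.028,0.0008,0.0372],[0.0,-3.2,0.0],0.087],[[0.0301,0.0008,0.0356],[0.0,-3.2,0.0],0.087],[[0.032,0.0008,0.0339],[0.0,-3.2,0.0],0.087],[[0.0338,0.0008,0.0321],[0.0,-3.2,0.0],0.087],[[0.0356,0.0007,0.0301],[0.0,-3.2,0.0],0.087],[[0.0372,0.0008,0.0281],[0.0,-3.3,0.1],0.087],[[0.0,0.0,0.0],[0.0,0.0,0.0],0.087]]
```

Emit:
jog_arm(series=[[[0.021, 0.001, 0.041], [0, -3.2, 0], 0.087], [[0.024, 0.001, 0.04], [0, -3.2, 0], 0.087], [[0.026, 0.001, 0.039], [0, -3.2, 0], 0.087], [[0.028, 0.001, 0.037], [0, -3.2, 0], 0.087], [[0.03, 0.001, 0.036], [0, -3.2, 0], 0.087], [[0.032, 0.001, 0.034], [0, -3.2, 0], 0.087], [[0.034, 0.001, 0.032], [0, -3.2, 0], 0.087], [[0.036, 0.001, 0.03], [0, -3.2, 0], 0.087], [[0.037, 0.001, 0.028], [0, -3.2, 0], 0.087], [[0, 0, 0], [0, 0, 0], 0.087]])

```text
time_s: 1.4
tcp_pos: [0.4665, 0.3281, 0.2129]
ee_rot: [[0.254, -0.001, 0.967], [-0.967, -0.001, 0.254], [0.001, -1.0, -0.001]]
wrist_force: [-0.1, 0.7, 0.3]
gripper_width: 0.998
```

Run:
```python
from station import *
from h import *
import pickle
s=sense();ci=camera_info("wrist");im=capture("wrist")
pickle.dump((s,ci,im),open("w1.pkl","wb"))
print(s["tcp_pos"],s["joints"].round(1),s["wrist_force"])
def sp(P,y,o):  # scoop frame -> world
    a=np.radians(y);return np.array(o)+np.array([[np.cos(a),-np.sin(a),0],[np.sin(a),np.cos(a),0],[0,0,1]])@np.array(P)
o=[.478,.333,0.101]
pts=[sp(p,15,o) for p in [(94,31,-99),(94,-31,-99),(28,-31,-71),(28,31,-71),(-12,0,33),(0,0,0)]] if 0 else [sp(np.array(p)/1000,15,o) for p in [(94,31,-99),(94,-31,-99),(28,-31,-71),(28,31,-71),(-12,0,33),(0,0,0)]]
b=im[:,:,::-1].copy()
for u in proj(ci,pts): cv2.circle(b,tuple(int(x) for x in u.round()),2,(0,255,0),-1)
cv2.imwrite("pics/w1.png",cv2.resize(b,None,fx=1.5,fy=1.5))
```

```text
[0.46647252 0.328066   0.2129078 ] [ 51.4  17.2  -8.2   0.  -64.7  53.3] [-0.13495997  0.71635583  0.26572103]
```

View pics/w1.png

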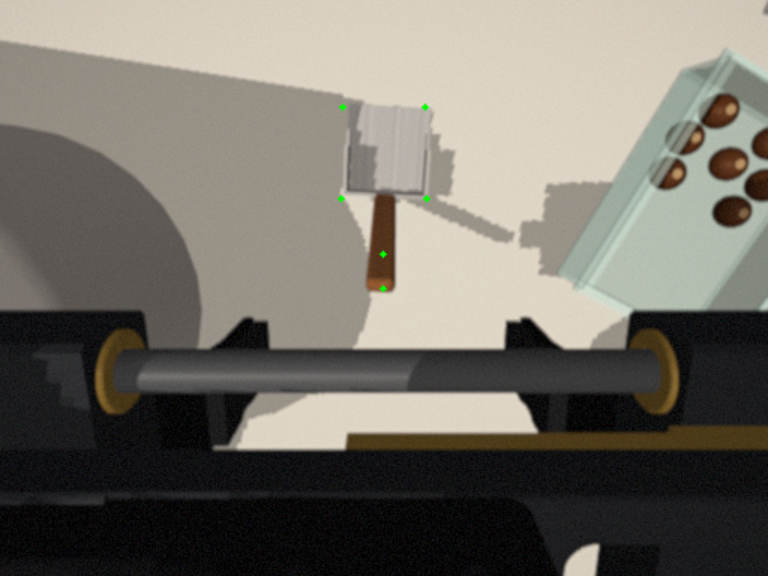

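Run:
```python
from h import *
import pickle
s,ci,im=pickle.load(open("w1.pkl","rb"))
c=im[60:200,210:310,::-1].astype(float);c=np.clip((c/255)**.6*255,0,255).astype(np.uint8)
cv2.imwrite("pics/w1z.png",cv2.resize(c,None,fx=4,fy=4,interpolation=cv2.INTER_CUBIC))
```

```text
(no output)
```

View pics/w1z.png

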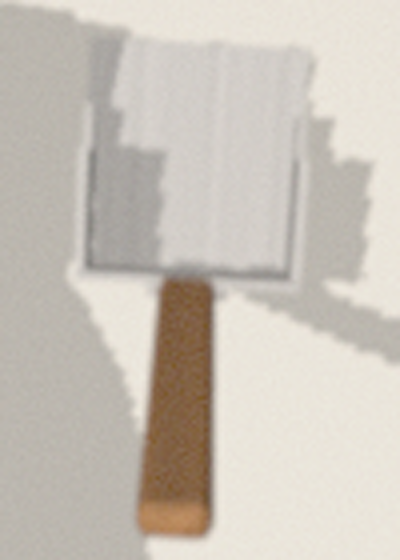

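Run:
```python
from station import *
from h import *
import pickle
from scipy.optimize import least_squares
s,ci,im=pickle.load(open("w1.pkl","rb"))
L=np.array([(94,31,-99),(94,-31,-99),(28,31,-71),(28,-31,-71),(-12.7,0,35)])/1000
uv=np.array([(90,35),(312,48),(80,270),(302,290),(175,518)])/4+[210,60]
f=lambda q:(proj(ci,R.from_euler('z',q[2],degrees=True).apply(L)+[q[0],q[1],.101])-uv).ravel()
r=least_squares(f,[.478,.333,12],x_scale=[.01,.01,5]);print(r.x,r.fun.round(1))
x,y,a=r.x
plan(sense(),[(*gpose([x,y,.16],a),4,.087),(*gpose([x,y,.101],a),3,.087)])
```

```text
[ 0.4797829   0.3333924  11.15942464] [ 0.8 -1.3  0.1 -1.  -1.2  0.8 -0.  -0.7  0.2  1.7]
[[[-0.0001,0.018,0.0037],[0.0,0.9,0.0],0.087],[[-0.0002,0.018,0.0037],[0.0,0.9,0.0],0.087],[[-0.0003,0.018,0.0038],[0.0,0.9,0.0],0.087],[[-0.0003,0.018,0.0037],[0.1,0.9,0.0],0.087],[[0.0,0.0197,0.0],[0.0,0.0,0.0],0.087],[[0.0,0.0196,0.0],[0.0,0.0,0.0],0.087],[[0.0,0.0197,0.0],[0.0,0.0,0.0],0.087]]
```

Emit:
jog_arm(series=[[[0, 0.018, 0.0037], [0, 0.9, 0], 0.087], [[0, 0.018, 0.0037], [0, 0.9, 0], 0.087], [[0, 0.018, 0.0038], [0, 0.9, 0], 0.087], [[-0.001, 0.018, 0.0037], [0, 0.9, 0], 0.087], [[0, 0.0197, 0], [0, 0, 0], 0.087], [[0, 0.0196, 0], [0, 0, 0], 0.087], [[0, 0.0197, 0], [0, 0, 0], 0.087], [[0, 0, 0], [0, 0, 0], 0.087], [[0, 0, 0], [0, 0, 0], 0.04], [[0, 0, 0], [0, 0, 0], 0]])

```text
time_s: 2.7
tcp_pos: [0.4797, 0.3354, 0.0836]
ee_rot: [[0.197, 0.001, 0.98], [-0.98, 0.002, 0.197], [-0.001, -1.0, 0.002]]
wrist_force: [0.2, -0.6, -0.1]
gripper_width: 0.853
```

Emit:
jog_arm(series=[[[0, 0, 0], [0, 0, 0], 0], [[0, 0, 0], [0, 0, 0], 0], [[0, 0, 0], [0, 0, 0], 0], [[0, 0, 0], [0, 0, 0], 0]])

```text
time_s: 3.2
tcp_pos: [0.4793, 0.3347, 0.0826]
ee_rot: [[0.197, 0.0, 0.98], [-0.98, 0.0, 0.197], [-0.0, -1.0, 0.0]]
wrist_force: [-0.1, -0.3, -0.1]
gripper_width: 0.402
```

Emit:
jog_arm(series=[[[0, 0, 0], [0, 0, 0], 0], [[0, 0, 0], [0, 0, 0], 0], [[0, 0, 0], [0, 0, 0], 0], [[0, 0, 0], [0, 0, 0], 0], [[0, 0, 0], [0, 0, 0], 0], [[0, -0.005, 0], [0, 0, 0], 0], [[0, -0.03, 0], [0, 0, 0], 0], [[0, -0.04, 0], [0, 0, 0], 0], [[0, -0.03, 0], [0, 0, 0], 0]])

```text
time_s: 4.32
tcp_pos: [0.4795, 0.335, 0.1896]
ee_rot: [[0.197, 0.001, 0.98], [-0.98, 0.001, 0.197], [-0.001, -1.0, 0.001]]
wrist_force: [0.7, 0.5, -0.6]
gripper_width: 0.18
```

Run:
```python
from station import *
from h import *
from scipy.optimize import least_squares
ci=camera_info("top")
L=np.array([(87.5,63,55),(87.5,-63,55),(-87.5,-63,55),(-87.5,63,55)])/1000
# outer rim corners from zoom crop (scale 3.333, origin a=95,160 ; b panel x offset 466.7 -> use full-view px)
uv=np.array([(292,45),(421,67),(383,248),(253,220)])/3.3333+[95,160]
f=lambda q:(proj(ci,R.from_euler('z',q[2],degrees=True).apply(L)+[q[0],q[1],0])-uv).ravel()
r=least_squares(f,[.55,.10,-10],x_scale=[.01,.01,5]);print(r.x,r.fun.round(1))
x,y,a=r.x
b=np.array([x,y,0])
s=sense();print(s["tcp_pos"],s["gripper_width"],s["wrist_force"])
e=R.from_euler('z',a,degrees=True)
B=lambda X,Y,Z:b+e.apply([X,Y,Z])
plan(s,[(*bowlpose(B(-.04,-.018,.13),a,0),7,0),(*bowlpose(B(-.034,-.018,.10),a,12),2,0)])
```

```text
[  0.55202816   0.10626249 -12.01070973] [ 0.  -0.8 -0.1  0.3  0.1 -0.1  0.   0.5]
[0.47952048 0.33495446 0.18955676] 0.17955932085646523 [ 0.67189208  0.47360662 -0.5651932 ]
[[[0.0307,-0.0011,-0.0105],[0.0,3.3,0.0],0],[[0.0313,-0.0011,-0.0088],[0.0,3.3,0.0],0],[[0.0317,-0.0011,-0.0069],[0.0,3.4,0.0],0],[[0.0321,-0.0011,-0.0051],[0.0,3.3,0.0],0],[[0.0323,-0.0011,-0.0032],[0.0,3.4,0.0],0],[[0.0324,-0.0011,-0.0013],[0.0,3.3,0.0],0],[[0.0325,-0.0012,0.0006],[-0.1,3.4,-0.1],0],[[0.0,0.0094,0.0107],[-6.0,0.0,0.0],0],[[-0.0001,0.0082,0.0115],[-6.0,0.0,0.0],0]]
```

Emit:
jog_arm(series=[[[0.0307, -0.001, -0.0105], [0, 3.3, 0], 0], [[0.0313, -0.001, -0.0088], [0, 3.3, 0], 0], [[0.0317, -0.001, -0.0069], [0, 3.4, 0], 0], [[0.0321, -0.001, -0.005], [0, 3.3, 0], 0], [[0.0323, -0.001, -0.003], [0, 3.4, 0], 0], [[0.0324, -0.001, -0.0013], [0, 3.3, 0], 0], [[0.0325, -0.001, 0.0006], [0, 3.4, 0], 0], [[0, 0.0094, 0.0107], [-6, 0, 0], 0], [[0, 0.008, 0.0115], [-6, 0, 0], 0], [[0, 0, 0], [0, 0, 0], 0]])

```text
time_s: 5.58
tcp_pos: [0.4717, 0.1045, 0.1747]
ee_rot: [[-0.211, -0.205, 0.956], [-0.977, 0.043, -0.207], [0.001, -0.978, -0.209]]
wrist_force: [-0.3, 0.8, -1.8]
gripper_width: 0.178
```

Run:
```python
from station import *
from h import *
import pickle
s=sense();ci=camera_info("wrist");im=capture("wrist");pickle.dump((s,ci,im),open("w2.pkl","wb"))
print(s["tcp_pos"],s["joints"].round(1))
b=im[:,:,::-1].copy()
e=R.from_euler('z',-12,degrees=True);B=lambda P:np.array([.552,.1063,0])+e.apply(np.array(P)/1000)
P=[B(p) for p in [(87.5,63,55),(87.5,-63,55),(-87.5,-63,55),(-87.5,63,55),(82.5,58,5),(82.5,-58,5)]]
M=s["ee_rot"];G=s["tcp_pos"]-.019*M[:,1]
P+=[G+M@(np.array(p)/1000) for p in [(31,99,94),(-31,99,94),(31,71,28),(-31,71,28)]]
for u in proj(ci,P): cv2.circle(b,tuple(int(x) for x in u.round()),1,(0,255,0),-1)
cv2.imwrite("pics/w2.png",cv2.resize(b,None,fx=1.5,fy=1.5))
```

```text
[0.47173197 0.10449231 0.17467961] [ 26.6  16.7 -12.8  -8.  -70.1  54.5]
```

View pics/w2.png

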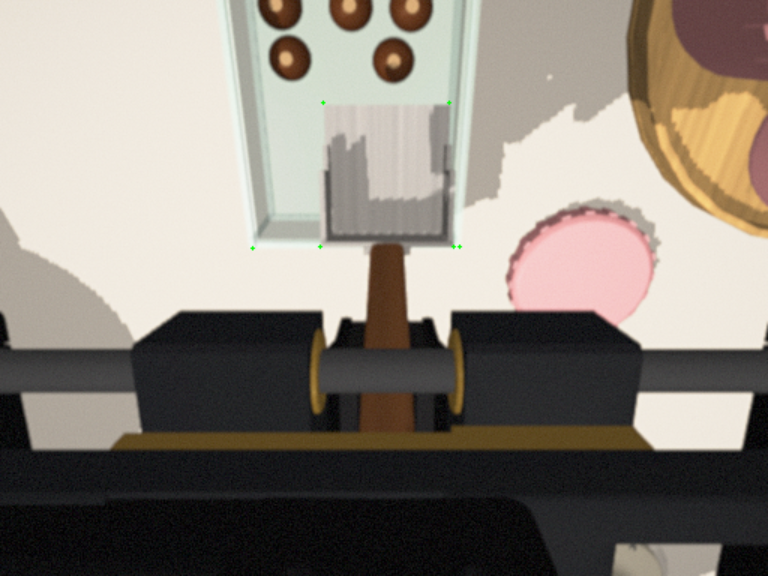

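```bash
cat >> h.py <<'E'
BX=np.array([.552,.1063,0]);BY=-12
def B(X,Y,Z): return BX+R.from_euler('z',BY,degrees=True).apply([X,Y,Z])
def scpose(P,yaw,p,loc):  # put scoop-local point (fwd,down) m from grip at P
    M=Rt(yaw,p);return np.array(P)-loc[0]*M[:,2]-loc[1]*M[:,1]+.019*M[:,1],M
LIP=(.094,.101);BACK=(.028,.101)
E
python3 - <<'E'
from station import *
from h import *
s=sense()
lp=lambda X,Z,p:scpose(B(X,-.018,Z),BY,p,LIP)
plan(s,[(*lp(-.004,.03,12),2,0),(*lp(-.004,.0065,12),3,0),(*lp(.016,.006,3),4,0),(*lp(.016,.006,2),1,0)])
E
```

```text
[[[-0.0003,0.0222,0.0048],[0.0,-0.1,0.0],0],[[-0.0003,0.0223,0.0048],[0.0,-0.1,0.0],0],[[0.0,0.0077,0.0016],[0.0,0.0,0.0],0],[[0.0,0.0076,0.0017],[0.0,0.0,0.0],0],[[0.0,0.0077,0.0016],[0.0,0.0,0.0],0],[[0.0,0.003,0.002],[2.3,0.0,0.0],0],[[0.0,0.0031,0.0019],[2.2,0.0,0.0],0],[[0.0,0.0031,0.0018],[2.3,0.0,0.0],0],[[0.0,0.0032,0.0016],[2.2,0.0,0.0],0],[[0.0,0.0017,-0.0014],[1.0,0.0,0.0],0]]
```

Emit:
jog_arm(series=[[[0, 0.0222, 0.0048], [0, 0, 0], 0], [[0, 0.0223, 0.0048], [0, 0, 0], 0], [[0, 0.0077, 0.0016], [0, 0, 0], 0], [[0, 0.0076, 0.0017], [0, 0, 0], 0], [[0, 0.0077, 0.0016], [0, 0, 0], 0], [[0, 0.003, 0.002], [2.3, 0, 0], 0], [[0, 0.0031, 0.0019], [2.2, 0, 0], 0], [[0, 0.0031, 0.0018], [2.3, 0, 0], 0], [[0, 0.0032, 0.0016], [2.2, 0, 0], 0], [[0, 0.0015, -0.0014], [1, 0, 0], 0]])

```text
time_s: 6.88
tcp_pos: [0.474, 0.1041, 0.0923]
ee_rot: [[-0.209, -0.033, 0.977], [-0.978, 0.007, -0.208], [-0.0, -0.999, -0.034]]
wrist_force: [-0.5, 0.3, -1.0]
gripper_width: 0.178
```

Run:
```python
from station import *
from h import *
s=sense();M=s["ee_rot"];print(s["tcp_pos"],s["wrist_force"])
L=s["tcp_pos"]-.019*M[:,1]+M@np.array([0,*LIP[::-1]]);print("lip",R.from_euler('z',-BY,degrees=True).apply(L-BX))
cv2.imwrite("pics/t.png",capture("top")[:,:,::-1])
lp=lambda X,Z,p:scpose(B(X,-.018,Z),BY,p,LIP)
plan(s,[(*lp(.079,.0055,2),8,0),(*lp(.079,.0055,2),1,0)])
```

```text
[0.47403821 0.10414828 0.09229534] [-0.49740587  0.3392133  -1.04764811]
lip [ 0.01533827 -0.01836516  0.00713754]
[[[0.0,-0.0001,0.008],[0.0,0.0,0.0],0],[[-0.0001,-0.0001,0.008],[0.0,0.0,0.0],0],[[0.0,-0.0001,0.008],[0.0,0.0,0.0],0],[[-0.0001,-0.0001,0.0079],[0.0,0.0,0.0],0],[[0.0,-0.0001,0.008],[0.0,0.0,0.0],0],[[-0.0001,0.0,0.0079],[0.0,0.0,0.0],0],[[0.0,-0.0001,0.008],[0.0,0.0,0.0],0],[[-0.0001,0.0,0.0079],[0.0,0.0,0.0],0],[[0.0,0.0,0.0],[0.0,0.0,0.0],0]]
```

Emit:
jog_arm(series=[[[0, 0.001, 0.004], [0, 0, 0], 0], [[0, 0, 0.008], [0, 0, 0], 0], [[0, 0, 0.008], [0, 0, 0], 0], [[0, 0, 0.008], [0, 0, 0], 0], [[0, 0, 0.008], [0, 0, 0], 0], [[0, 0, 0.008], [0, 0, 0], 0], [[0, 0, 0.008], [0, 0, 0], 0], [[0, 0, 0.008], [0, 0, 0], 0], [[0, 0, 0.004], [0, 0, 0], 0]])

```text
time_s: 8.05
tcp_pos: [0.5353, 0.0906, 0.0906]
ee_rot: [[-0.209, -0.038, 0.977], [-0.978, 0.007, -0.209], [0.001, -0.999, -0.039]]
wrist_force: [-16.3, 5.8, 22.6]
gripper_width: 0.179
```

Run:
```python
from station import *
from h import *
s=sense();M=s["ee_rot"];print(s["tcp_pos"],s["wrist_force"])
L=s["tcp_pos"]-.019*M[:,1]+M@np.array([0,*LIP[::-1]]);print("lip",R.from_euler('z',-BY,degrees=True).apply(L-BX))
cv2.imwrite("pics/w3.png",cv2.resize(np.vstack([capture("wrist")[:150,110:370],capture("top")[150:250,110:370]])[:,:,::-1],None,fx=2.3,fy=2.3))
bp=lambda X,Z,p:scpose(B(X,-.018,Z),BY,p,BACK)
plan(s,[(*lpz,n,0) for lpz,n in [(bp(.009,.008,-8),1),(bp(.005,.0085,-24),2),(bp(-.005,.012,-24),2),(bp(-.005,.10,-24),5)]])
```

```text
[0.53528441 0.0906068  0.09059261] [-16.2875488    5.81072901  22.62636103]
lip [ 0.07764149 -0.01904348  0.00498771]
[[[-0.0008,0.0059,-0.0168],[10.2,-0.1,0.1],0],[[0.0,0.0049,-0.0127],[8.0,0.0,0.0],0],[[0.0,0.0032,-0.0133],[8.0,0.0,0.0],0],[[0.0,-0.0036,-0.0039],[0.0,0.0,0.0],0],[[0.0,-0.0037,-0.0038],[0.0,0.0,0.0],0],[[0.0,-0.0161,0.0071],[0.0,0.0,0.0],0],[[0.0,-0.0161,0.0072],[0.0,0.0,0.0],0],[[0.0,-0.0161,0.0071],[0.0,0.0,0.0],0],[[0.0,-0.016,0.0072],[0.0,0.0,0.0],0],[[-0.0001,-0.0161,0.0071],[0.0,0.0,0.0],0]]
```

View pics/w3.png

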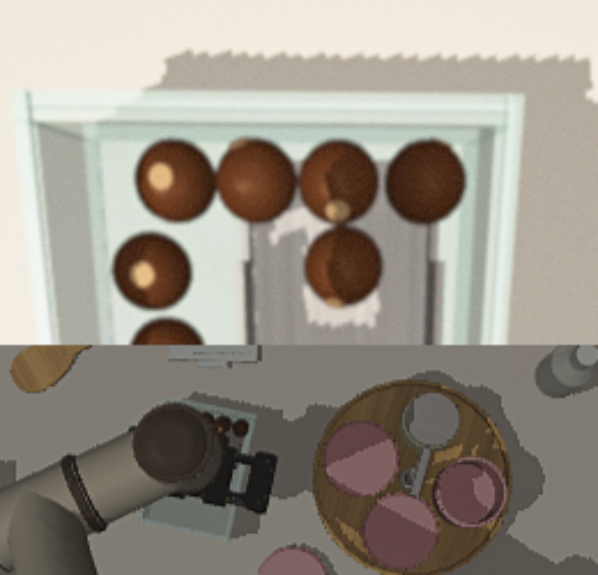

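Emit:
jog_arm(series=[[[0, 0.003, -0.0168], [10.2, 0, 0], 0], [[0, 0.0049, -0.0127], [8, 0, 0], 0], [[0, 0.0032, -0.0133], [8, 0, 0], 0], [[0, -0.0036, -0.0039], [0, 0, 0], 0], [[0, -0.0037, -0.0038], [0, 0, 0], 0], [[0, 0, 0], [0, 0, 0], 0], [[0, 0, 0], [0, 0, 0], 0]])

```text
time_s: 9.02
tcp_pos: [0.5379, 0.0765, 0.1035]
ee_rot: [[-0.232, 0.309, 0.923], [-0.972, -0.103, -0.21], [0.031, -0.946, 0.324]]
wrist_force: [4.4, 11.9, -4.4]
gripper_width: 0.215
```

Emit:
jog_arm(series=[[[0, -0.01, 0.0043], [0, 0, 0], 0], [[0, -0.016, 0.0071], [0, 0, 0], 0], [[0, -0.016, 0.0071], [0, 0, 0], 0], [[0, -0.016, 0.0071], [0, 0, 0], 0], [[0, -0.016, 0.0071], [0, 0, 0], 0], [[0, -0.014, 0.0062], [0, 0, 0], 0], [[0, 0, 0], [0, 0, 0], 0]])

```text
time_s: 9.9
tcp_pos: [0.5431, 0.0711, 0.1978]
ee_rot: [[-0.242, 0.299, 0.923], [-0.969, -0.119, -0.216], [0.046, -0.947, 0.318]]
wrist_force: [-0.7, -0.3, -0.8]
gripper_width: 0.18
```

Run:
```python
from station import *
from h import *
s=sense();M=s["ee_rot"];print(s["tcp_pos"],s["tcp_pos"]-.019*M[:,1],s["wrist_force"],s["gripper_width"],s["joints"].round(1))
L=s["tcp_pos"]-.019*M[:,1]+M@np.array([0,*LIP[::-1]]);print("lip",R.from_euler('z',-BY,degrees=True).apply(L-BX))
b=capture("wrist");ci=camera_info("wrist")
for u in proj(ci,[s["tcp_pos"]-.019*M[:,1]+M@(np.array(p)/1000) for p in [(31,99,94),(-31,99,94),(31,71,28),(-31,71,28)]]): cv2.circle(b,tuple(int(x) for x in u.round()),1,(0,255,0),-1)
cv2.imwrite("pics/w4.png",cv2.resize(b[:260,60:440,::-1],None,fx=2,fy=2))
```

```text
[0.54307561 0.07106694 0.19784444] [0.53740354 0.07333342 0.21583585] [-0.66640991 -0.29514174 -0.79904722] 0.18016229505441764 [ 31.7   8.4 -33.2  24.  -39.5  27.2]
lip [ 0.11367078 -0.04256858  0.15010838]
```

View pics/w4.png

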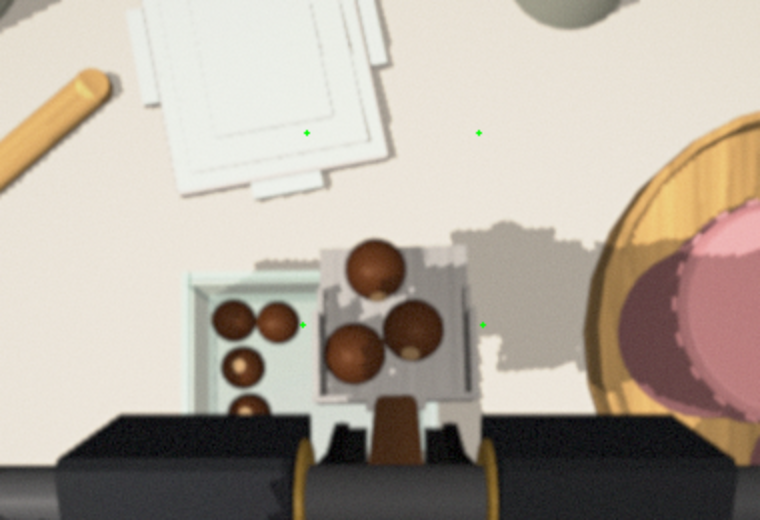

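Three nuts ride in the scoop, at crop (375,270), (413,330) and (354,353). The other four are in the box. The scoop outline doesn't match the model's green dots, so it has pitched in the grip. I'll fit how much.

Run:
```python
from station import *
from h import *
from scipy.optimize import least_squares
s=sense();ci=camera_info("wrist");M=s["ee_rot"];G=s["tcp_pos"]-.019*M[:,1]
L=np.array([(-31,99,94),(31,99,94),(-31,71,28),(31,71,28)])/1000
uv=np.array([(320,250),(467,247),(317,403),(480,403)])/2+[60,0]
def W(q): return R.from_euler('xyz',[-q[0],q[3],q[4]],degrees=True).apply(L)+[0,q[1],q[2]]
f=lambda q:np.r_[(proj(ci,G+W(q)@M.T)-uv).ravel(),np.array(q[1:3])*300,np.array(q[3:])*.1]
r=least_squares(f,[20,0,0,0,0],x_scale=[5,.005,.005,3,3]);print(r.x,r.fun.round(1))
Rs=M@R.from_euler('xyz',[-r.x[0],r.x[3],r.x[4]],degrees=True).as_matrix()
print("tool fwd z",M[2,2],"scoop fwd",Rs[:,2],"scoop right",Rs[:,0]); print("lip z",(G+W(r.x)@M.T))
```

```text
[ 1.89874697e+01  1.36144423e-03 -4.46704347e-03 -1.44177747e+00
 -7.09621497e-01] [ 0.9  0.4  0.5  0.1 -2.   0.5  0.3 -1.2  0.4 -1.3 -0.1 -0.1]
tool fwd z 0.3164123039753 scoop fwd [ 0.97457734 -0.22381217 -0.01034999] scoop right [-0.22264362 -0.97259035  0.06706581]
lip z [[0.62888589 0.0765217  0.11020152]
 [0.61508199 0.0162211  0.1143596 ]
 [0.56526593 0.09305889 0.13882007]
 [0.55146202 0.03275828 0.14297815]]
```

Emit:
jog_arm(series=[[[0, 0, 0], [2, 0, 0], 0], [[0, 0, 0], [3.5, 0, 1], 0], [[0, 0, 0], [3.5, 0, 1], 0], [[0, 0, 0], [3.5, 0, 1], 0], [[0, 0, 0], [2.5, 0, 1], 0], [[0, 0, 0], [0, 0, 0], 0], [[0, 0, 0], [0, 0, 0], 0]])

```text
time_s: 10.82
tcp_pos: [0.5436, 0.0693, 0.1976]
ee_rot: [[-0.215, 0.536, 0.816], [-0.976, -0.108, -0.187], [-0.012, -0.837, 0.546]]
wrist_force: [-0.6, 0.6, -0.5]
gripper_width: 0.182
```

Run:
```python
from station import *
from h import *
s=sense();M=s["ee_rot"];print(s["tcp_pos"],M.round(3),s["wrist_force"],s["gripper_width"],s["joints"].round(1))
np.save("/tmp/M.npy",M)
b=capture("wrist");t=capture("top")
cv2.imwrite("pics/w5.png",cv2.resize(np.hstack([b[:260,100:400,::-1],t[120:380,240:400,::-1]]),None,fx=1.7,fy=1.7))
```

```text
[0.54356181 0.06927698 0.1976344 ] [[-0.215  0.536  0.816]
 [-0.976 -0.108 -0.187]
 [-0.012 -0.837  0.546]] [-0.56630479  0.58565912 -0.50962154] 0.1820588924006883 [ 19.9   3.2 -54.   78.1 -16.9 -15.8]
```

View pics/w5.png

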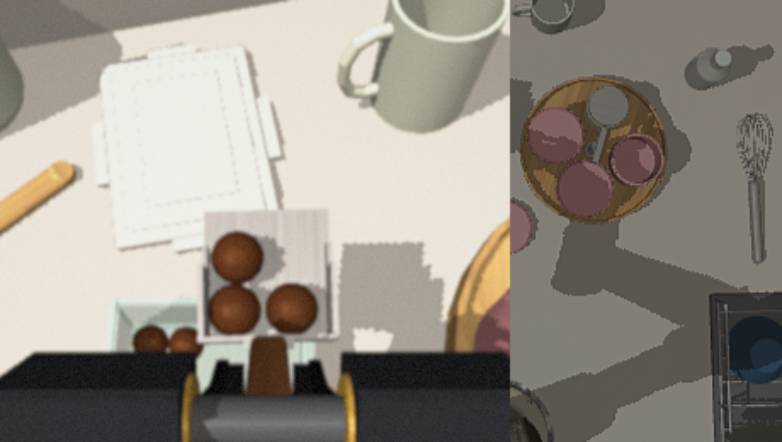

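```bash
cat >> h.py <<'E'
D=19.  # scoop nose-down relative to tool
def tiploc(loc): # scoop-local (fwd,down) -> tool-frame (z,y) offset from grasp point
    v=R.from_euler('x',-D,degrees=True).apply([0,loc[1],loc[0]])+[0,.0014,-.0045];return (v[2],v[1])
def sp(P,yaw,p,loc=LIP): return scpose(P,yaw,p-D,tiploc(loc))  # p = scoop nose-down
def ramp(s,q,N,n,g):
    w=np.minimum(np.minimum(np.arange(1,n+1),np.arange(n,0,-1)),3).astype(float);f=np.cumsum(w)/w.sum()
    p0,M0=s["tcp_pos"],s["ee_rot"];rv=R.from_matrix(M0.T@N).as_rotvec()
    plan(s,[(p0+a*(q-p0),M0@R.from_rotvec(a*rv).as_matrix(),1,g) for a in f]); return dict(tcp_pos=q,ee_rot=N)
E
python3 - <<'E'
from station import *
from h import *
s=sense();M=s["ee_rot"]
s2=ramp(s,np.array([.45,-.07,.28]),Rt(-12,-32),12,0)
q=sp([.495,-.258,.175],-12,-12);print(q)
ramp(s2,*q,12,0)
E
```

```text
[[[0.0052,-0.0035,-0.0002],[0.0,0.0,0.0],0],[[0.0104,-0.0069,-0.0004],[-0.1,-0.1,0.0],0],[[0.0156,-0.0104,-0.0006],[-0.1,0.0,-0.1],0],[[0.0157,-0.0103,-0.0007],[-0.2,-0.1,0.0],0],[[0.0156,-0.0104,-0.0007],[-0.1,-0.1,-0.1],0],[[0.0156,-0.0103,-0.0007],[-0.1,0.0,0.0],0],[[0.0157,-0.0104,-0.0008],[-0.1,-0.1,0.0],0],[[0.0156,-0.0103,-0.0008],[-0.1,-0.1,-0.1],0],[[0.0157,-0.0103,-0.0009],[-0.1,0.0,0.0],0],[[0.0157,-0.0103,-0.0008],[-0.2,-0.1,-0.1],0]]
[[[0.0104,-0.0068,-0.0007],[0.0,0.0,0.0],0],[[0.0052,-0.0035,-0.0003],[-0.1,-0.1,0.0],0]]
(array([ 0.39716271, -0.23720404,  0.24148074]), array([[-0.20791169,  0.50378326,  0.83843614],
       [-0.9781476 , -0.10708244, -0.1782151 ],
       [ 0.        , -0.8571673 ,  0.51503807]]))
[[[0.0058,0.0008,-0.0012],[0.0,0.0,0.0],0],[[0.0117,0.0016,-0.0023],[-0.1,0.0,0.0],0],[[0.0174,0.0023,-0.0034],[-0.1,0.0,0.0],0],[[0.0175,0.0024,-0.0035],[-0.1,0.0,0.0],0],[[0.0174,0.0024,-0.0035],[-0.1,0.0,0.0],0],[[0.0175,0.0024,-0.0034],[-0.1,0.0,0.0],0],[[0.0174,0.0024,-0.0035],[-0.1,0.0,0.0],0],[[0.0175,0.0024,-0.0034],[-0.1,0.0,0.0],0],[[0.0174,0.0024,-0.0035],[-0.1,0.0,0.0],0],[[0.0175,0.0024,-0.0034],[-0.1,0.0,0.0],0]]
[[[0.0116,0.0017,-0.0023],[-0.1,0.0,0.0],0],[[0.0058,0.0008,-0.0012],[0.0,0.0,0.0],0]]
```

Emit:
jog_arm(series=[[[0.005, -0.0035, 0], [0, 0, 0], 0], [[0.01, -0.007, 0], [0, 0, 0], 0], [[0.0156, -0.0104, -0.0006], [0, 0, 0], 0], [[0.0157, -0.0103, -0.0007], [0, 0, 0], 0], [[0.0156, -0.0104, -0.0007], [0, 0, 0], 0], [[0.0156, -0.0103, -0.0007], [0, 0, 0], 0], [[0.0157, -0.0104, -0.0008], [0, 0, 0], 0], [[0.0156, -0.0103, -0.0008], [0, 0, 0], 0], [[0.01, -0.007, -0.0005], [0, 0, 0], 0], [[0.005, -0.003, 0], [0, 0, 0], 0]])

```text
time_s: 12.18
tcp_pos: [0.4682, -0.0413, 0.2635]
ee_rot: [[-0.213, 0.537, 0.816], [-0.977, -0.107, -0.185], [-0.012, -0.837, 0.548]]
wrist_force: [-0.5, 0.1, -1.2]
gripper_width: 0.181
```

Run:
```python
from station import *
from h import *
s=sense();M=s["ee_rot"];print(s["tcp_pos"],M.round(3),s["joints"].round(1))
q=sp([.495,-.258,.175],-12,-12)
ramp(s,*q,16,0)
```

```text
[ 0.4681632  -0.04132462  0.26349731] [[-0.213  0.537  0.816]
 [-0.977 -0.107 -0.185]
 [-0.012 -0.837  0.548]] [ 21.5 -11.2 -52.   41.7 -26.5  21.9]
[[[0.0049,0.0,-0.0008],[-0.1,0.0,0.0],0],[[0.0099,0.0001,-0.0016],[-0.1,0.0,0.0],0],[[0.0147,0.0001,-0.0024],[-0.1,-0.1,-0.1],0],[[0.0148,0.0001,-0.0025],[-0.2,0.0,0.0],0],[[0.0148,0.0001,-0.0024],[-0.1,-0.1,0.0],0],[[0.0147,0.0002,-0.0024],[-0.2,0.0,-0.1],0],[[0.0148,0.0001,-0.0025],[-0.1,-0.1,0.0],0],[[0.0147,0.0002,-0.0025],[-0.2,0.0,0.0],0],[[0.0148,0.0002,-0.0025],[-0.2,-0.1,0.0],0],[[0.0148,0.0002,-0.0025],[-0.1,0.0,-0.1],0]]
[[[0.0147,0.0002,-0.0025],[-0.2,-0.1,0.0],0],[[0.0148,0.0002,-0.0025],[-0.1,0.0,0.0],0],[[0.0147,0.0003,-0.0026],[-0.2,-0.1,-0.1],0],[[0.0147,0.0002,-0.0025],[-0.2,0.0,0.0],0],[[0.0099,0.0002,-0.0017],[-0.1,0.0,0.0],0],[[0.0049,0.0001,-0.0009],[0.0,0.0,0.0],0]]
```

Emit:
jog_arm(series=[[[0.005, -0.0005, -0.0008], [0, 0, 0], 0], [[0.01, -0.001, -0.0016], [0, 0, 0], 0], [[0.0147, -0.0015, -0.0025], [0, 0, 0], 0], [[0.0148, -0.0015, -0.0025], [0, 0, 0], 0], [[0.0148, -0.0015, -0.0025], [0, 0, 0], 0], [[0.0148, -0.0015, -0.0025], [0, 0, 0], 0], [[0.0148, -0.0015, -0.0025], [0, 0, 0], 0], [[0.0148, -0.0015, -0.0025], [0, 0, 0], 0], [[0.0148, -0.0015, -0.0025], [0, 0, 0], 0], [[0.0148, -0.0015, -0.0025], [0, 0, 0], 0]])

```text
time_s: 13.42
tcp_pos: [0.4138, -0.1668, 0.2599]
ee_rot: [[-0.214, 0.536, 0.817], [-0.977, -0.108, -0.185], [-0.011, -0.838, 0.546]]
wrist_force: [0.2, -0.1, -1.9]
gripper_width: 0.18
```

Emit:
jog_arm(series=[[[0.0148, -0.0015, -0.0025], [0, 0, 0], 0], [[0.0148, -0.0015, -0.0025], [0, 0, 0], 0], [[0.0147, -0.0015, -0.0025], [0, 0, 0], 0], [[0.0147, -0.0015, -0.0025], [0, 0, 0], 0], [[0.01, -0.001, -0.0017], [0, 0, 0], 0], [[0.005, -0.0005, -0.001], [0, 0, 0], 0], [[0, 0, 0], [0, 0, 0], 0], [[0, 0, 0], [0, 0, 0], 0]])

```text
time_s: 14.42
tcp_pos: [0.3843, -0.235, 0.2588]
ee_rot: [[-0.213, 0.537, 0.817], [-0.977, -0.108, -0.184], [-0.011, -0.837, 0.547]]
wrist_force: [-0.4, 0.4, -2.3]
gripper_width: 0.182
```

Run:
```python
from station import *
from h import *
s=sense();M=s["ee_rot"];G=s["tcp_pos"]-.019*M[:,1];print(s["tcp_pos"],M.round(3),s["joints"].round(1))
b=capture("wrist");ci=camera_info("wrist");t=capture("top")
Rd=M@R.from_euler('x',-D,degrees=True).as_matrix()
P=[G+M@[0,.0014,-.0045]+Rd@(np.array(p)/1000) for p in [(31,99,94),(-31,99,94),(31,71,28),(-31,71,28)]]
print(np.array(P).round(3)); print("scoop pitch up",np.degrees(np.arcsin(Rd[2,2])))
P+=[np.array([.511,-.2616,.102])+.048*np.array([np.cos(a),np.sin(a),0]) for a in np.arange(0,6.28,.4)]
for u in proj(ci,P): cv2.circle(b,tuple(int(x) for x in u.round()),1,(0,255,0),-1)
cv2.imwrite("pics/w6.png",cv2.resize(b[:260,80:450,::-1],None,fx=2,fy=2))
```

```text
[ 0.38430029 -0.23500034  0.258849  ] [[-0.213  0.537  0.817]
 [-0.977 -0.108 -0.184]
 [-0.011 -0.837  0.547]] [-10.2 -12.3 -40.7   1.3 -28.5  86.8]
[[ 0.477 -0.286  0.198]
 [ 0.491 -0.226  0.198]
 [ 0.408 -0.271  0.209]
 [ 0.421 -0.211  0.209]]
scoop pitch up 14.169106590369328
```

View pics/w6.png

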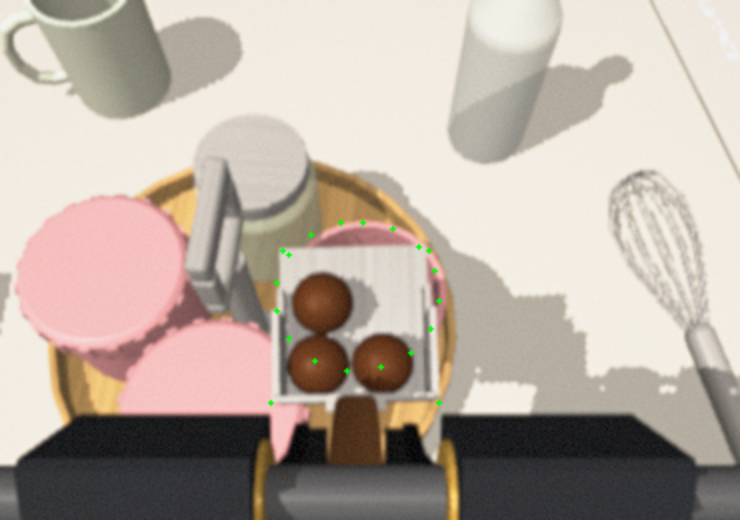

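Run:
```python
from station import *
from h import *
s=sense()
f=Rt(-12)[:,2];T=np.array([.511,-.263,0])-.005*f
L=lambda z,p:sp(T+[0,0,z],-12,p)
q=L(.13,-10);s2=ramp(s,*q,9,0)
plan(s2,[(*L(.13-.022*k/14,-10+52*k/14),1,0) for k in range(1,15)])
```

```text
[[[0.0001,0.0031,-0.0005],[-0.2,0.0,0.0],0],[[0.0001,0.0061,-0.0009],[-0.4,-0.1,-0.1],0],[[0.0003,0.0092,-0.0012],[-0.6,-0.1,0.0],0],[[0.0002,0.0091,-0.0012],[-0.6,0.0,-0.1],0],[[0.0002,0.0093,-0.0011],[-0.6,-0.1,0.0],0],[[0.0002,0.0092,-0.001],[-0.6,-0.1,-0.1],0],[[0.0002,0.0092,-0.0009],[-0.6,-0.1,0.0],0],[[0.0001,0.0062,-0.0006],[-0.4,0.0,-0.1],0],[[0.0001,0.003,-0.0002],[-0.2,-0.1,0.0],0]]
[[[0.0,-0.0017,0.0064],[-3.7,0.0,0.0],0],[[0.0,-0.0017,0.0064],[-3.7,0.0,0.0],0],[[0.0,-0.0017,0.0066],[-3.7,0.0,0.0],0],[[0.0,-0.0016,0.0067],[-3.8,0.0,0.0],0],[[0.0,-0.0016,0.0067],[-3.7,0.0,0.0],0],[[0.0,-0.0015,0.0069],[-3.7,0.0,0.0],0],[[0.0,-0.0016,0.0069],[-3.7,0.0,0.0],0],[[0.0,-0.0015,0.0071],[-3.7,0.0,0.0],0],[[0.0,-0.0015,0.0071],[-3.7,0.0,0.0],0],[[0.0,-0.0016,0.0073],[-3.7,0.0,0.0],0]]
[[[0.0,-0.0015,0.0073],[-3.8,0.0,0.0],0],[[0.0,-0.0016,0.0075],[-3.7,0.0,0.0],0],[[0.0,-0.0016,0.0076],[-3.7,0.0,0.0],0],[[0.0,-0.0016,0.0076],[-3.7,0.0,0.0],0]]
```

Emit:
jog_arm(series=[[[0, 0.003, -0.0005], [-0.2, 0, 0], 0], [[0, 0.006, -0.0009], [-0.4, -0.1, -0.1], 0], [[0.0003, 0.0092, -0.0012], [-0.6, -0.1, 0], 0], [[0.0002, 0.0091, -0.0012], [-0.6, 0, -0.1], 0], [[0.0002, 0.0093, -0.0011], [-0.6, -0.1, 0], 0], [[0.0002, 0.0092, -0.001], [-0.6, -0.1, -0.1], 0], [[0.0002, 0.0092, -0.0009], [-0.6, -0.1, 0], 0], [[0.0001, 0.0062, -0.0006], [-0.4, 0, -0.1], 0], [[0, 0.003, 0], [-0.2, -0.1, 0], 0], [[0, 0, 0], [0, 0, 0], 0]])

```text
time_s: 15.78
tcp_pos: [0.4108, -0.2417, 0.2003]
ee_rot: [[-0.208, 0.474, 0.856], [-0.978, -0.101, -0.182], [0.0, -0.875, 0.485]]
wrist_force: [0.3, 0.4, -2.3]
gripper_width: 0.182
```

Emit:
jog_arm(series=[[[0, -0.0017, 0.0064], [-3.7, 0, 0], 0], [[0, -0.0017, 0.0064], [-3.7, 0, 0], 0], [[0, -0.0017, 0.0066], [-3.7, 0, 0], 0], [[0, -0.0016, 0.0067], [-3.8, 0, 0], 0], [[0, -0.0016, 0.0067], [-3.7, 0, 0], 0], [[0, -0.0015, 0.0069], [-3.7, 0, 0], 0], [[0, -0.0016, 0.0069], [-3.7, 0, 0], 0], [[0, -0.0015, 0.0071], [-3.7, 0, 0], 0], [[0, -0.0015, 0.0071], [-3.7, 0, 0], 0], [[0, -0.0016, 0.0073], [-3.7, 0, 0], 0]])

```text
time_s: 17.02
tcp_pos: [0.4724, -0.2548, 0.2301]
ee_rot: [[-0.208, -0.137, 0.968], [-0.978, 0.029, -0.206], [0.0, -0.99, -0.14]]
wrist_force: [-0.1, 0.6, -2.0]
gripper_width: 0.179
```

Emit:
jog_arm(series=[[[0, -0.0015, 0.0073], [-3.8, 0, 0], 0], [[0, -0.0016, 0.0075], [-3.7, 0, 0], 0], [[0, -0.0016, 0.0076], [-3.7, 0, 0], 0], [[0, -0.0016, 0.0076], [-3.7, 0, 0], 0], [[0, 0, 0], [0, 0, 0], 0], [[0, 0, 0], [0, 0, 0], 0], [[0, 0, 0], [0, 0, 0], 0], [[0, 0, 0], [0, 0, 0], 0]])

```text
time_s: 18.02
tcp_pos: [0.5011, -0.2609, 0.2292]
ee_rot: [[-0.208, -0.381, 0.901], [-0.978, 0.081, -0.192], [0.0, -0.921, -0.389]]
wrist_force: [-0.1, -0.8, -1.3]
gripper_width: 0.179
```

Run:
```python
from station import *
from h import *
s=sense();M=s["ee_rot"];print(s["tcp_pos"],M.round(3),s["joints"].round(1))
b=capture("wrist");t=capture("side")
cv2.imwrite("pics/w7.png",cv2.resize(np.hstack([b[:260,80:450,::-1],t[50:310,150:400,::-1]]),None,fx=1.29,fy=1.29))
```

```text
[ 0.50107186 -0.26092307  0.22916575] [[-0.208 -0.381  0.901]
 [-0.978  0.081 -0.192]
 [ 0.    -0.921 -0.389]] [-11.2  28.1   7.8  -0.3 -92.6  89.3]
```

View pics/w7.png

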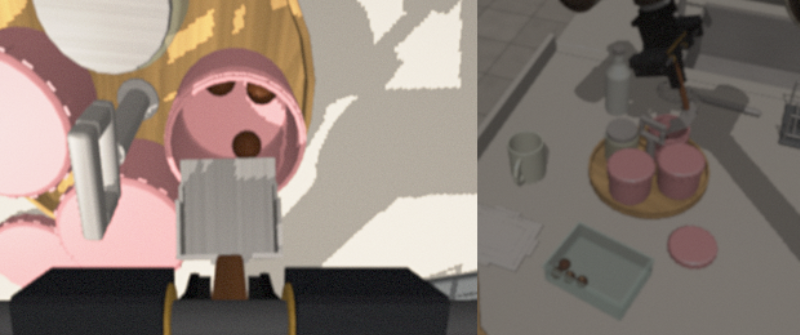

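Run:
```python
from station import *
from h import *
s=sense()
q1=sp([.46,-.255,.225],-12,0);M35=Rt(35,-D)
q2=sp([.512,.345,.12],35,0,(.061,.101))
print(q1[0],q2[0])
plan(s,[(*q1,7,0)]);s2=dict(tcp_pos=q1[0],ee_rot=q1[1]);ramp(s2,*q2,17,0)
```

```text
[ 0.37782077 -0.23753226  0.31082393] [0.47021082 0.3157389  0.20582393]
[[[0.0004,-0.0038,-0.0211],[6.0,0.0,0.0],0],[[0.0004,-0.006,-0.0206],[6.0,0.0,0.0],0],[[0.0004,-0.0081,-0.0198],[6.0,0.0,0.0],0],[[0.0004,-0.0101,-0.0189],[6.0,0.0,0.0],0],[[0.0004,-0.012,-0.0177],[6.0,0.0,0.0],0],[[0.0004,-0.0138,-0.0163],[6.0,0.0,0.0],0],[[0.0004,-0.0154,-0.0148],[5.9,0.0,0.0],0]]
[[[-0.0125,0.002,-0.0013],[0.0,-1.0,0.3],0],[[-0.0249,0.0042,-0.0021],[0.0,-2.0,0.7],0],[[-0.0374,0.0067,-0.0019],[0.0,-2.9,1.0],0],[[-0.0373,0.0074,0.0],[0.0,-3.0,1.1],0],[[-0.0371,0.0081,0.002],[0.0,-3.0,1.0],0],[[-0.0368,0.0088,0.0039],[0.0,-2.9,1.0],0],[[-0.0364,0.0094,0.0058],[0.0,-3.0,1.0],0],[[-0.0359,0.01,0.0076],[0.0,-2.9,1.0],0],[[-0.0353,0.0106,0.0095],[0.0,-3.0,1.1],0],[[-0.0346,0.0113,0.0112],[0.0,-3.0,1.0],0]]
[[[-0.0336,0.012,0.0131],[0.0,-2.9,1.0],0],[[-0.0328,0.0124,0.0148],[0.0,-3.0,1.0],0],[[-0.0318,0.0131,0.0164],[0.0,-3.0,1.0],0],[[-0.0305,0.0136,0.0181],[0.0,-2.9,1.1],0],[[-0.0294,0.0142,0.0196],[0.0,-3.0,1.0],0],[[-0.0187,0.0097,0.014],[0.0,-2.0,0.7],0],[[-0.0091,0.005,0.0074],[0.0,-0.9,0.3],0]]
```

Emit:
jog_arm(series=[[[0, -0.0038, -0.0211], [6, 0, 0], 0], [[0, -0.006, -0.0206], [6, 0, 0], 0], [[0, -0.008, -0.0198], [6, 0, 0], 0], [[0, -0.01, -0.0189], [6, 0, 0], 0], [[0, -0.012, -0.0177], [6, 0, 0], 0], [[0, -0.0138, -0.0163], [6, 0, 0], 0], [[0, -0.0154, -0.0148], [6, 0, 0], 0], [[0, 0, 0], [0, 0, 0], 0]])

```text
time_s: 19.12
tcp_pos: [0.3759, -0.2344, 0.3116]
ee_rot: [[-0.208, 0.321, 0.924], [-0.978, -0.068, -0.197], [-0.0, -0.944, 0.329]]
wrist_force: [-0.1, -0.0, -0.8]
gripper_width: 0.181
```

Emit:
jog_arm(series=[[[-0.0125, 0.002, -0.0013], [0, -1, 0.3], 0], [[-0.0249, 0.0042, -0.0021], [0, -2, 0.7], 0], [[-0.0374, 0.0067, -0.0019], [0, -2.9, 1], 0], [[-0.0373, 0.0074, 0], [0, -3, 1.1], 0], [[-0.0371, 0.0081, 0.002], [0, -3, 1], 0], [[-0.0368, 0.0088, 0.0039], [0, -2.9, 1], 0], [[-0.0364, 0.0094, 0.0058], [0, -3, 1], 0], [[-0.0359, 0.01, 0.0076], [0, -2.9, 1], 0], [[-0.0353, 0.0106, 0.0095], [0, -3, 1.1], 0], [[-0.0346, 0.0113, 0.0112], [0, -3, 1], 0]])

```text
time_s: 20.38
tcp_pos: [0.4343, 0.0995, 0.2462]
ee_rot: [[0.283, 0.31, 0.908], [-0.959, 0.091, 0.268], [0.001, -0.946, 0.323]]
wrist_force: [0.8, 0.2, -0.7]
gripper_width: 0.18
```

Emit:
jog_arm(series=[[[-0.0336, 0.012, 0.0131], [0, -2.9, 1], 0], [[-0.0328, 0.0124, 0.0148], [0, -3, 1], 0], [[-0.0318, 0.0131, 0.0164], [0, -3, 1], 0], [[-0.0305, 0.0136, 0.0181], [0, -2.9, 1.1], 0], [[-0.0294, 0.0142, 0.0196], [0, -3, 1], 0], [[-0.0187, 0.0097, 0.014], [0, -2, 0.7], 0], [[-0.0091, 0.005, 0.0074], [0, -0.9, 0.3], 0], [[0, 0, 0], [0, 0, 0], 0]])

```text
time_s: 21.38
tcp_pos: [0.4711, 0.3187, 0.2046]
ee_rot: [[0.573, 0.266, 0.775], [-0.82, 0.185, 0.542], [0.0, -0.946, 0.324]]
wrist_force: [-0.4, 0.6, -0.8]
gripper_width: 0.182
```

Run:
```python
from station import *
from h import *
s=sense();print(s["tcp_pos"],s["ee_rot"].round(3),s["joints"].round(1),s["wrist_force"])
q=lambda z,p=0:sp([.512,.345,z],35,p,(.061,.101))
plan(s,[(*q(.03),4,0),(*q(.004),4,0)])
M=s["ee_rot"];G=s["tcp_pos"]-.019*M[:,1]
b=capture("wrist");ci=camera_info("wrist")
Rd=M@R.from_euler('x',-D,degrees=True).as_matrix()
for u in proj(ci,[G+M@[0,.0014,-.0045]+Rd@(np.array(p)/1000) for p in [(31,99,94),(-31,99,94),(31,71,28),(-31,71,28)]]): cv2.circle(b,tuple(int(x) for x in u.round()),1,(0,255,0),-1)
cv2.imwrite("pics/w8.png",cv2.resize(b[60:240,150:370,::-1],None,fx=3,fy=3))
```

```text
[0.47108292 0.31865151 0.20458445] [[ 0.573  0.266  0.775]
 [-0.82   0.185  0.542]
 [ 0.    -0.946  0.324]] [ 53.5   8.6 -27.3  10.  -36.6  64.4] [-0.37728294  0.56054655 -0.82044395]
[[[0.0005,0.0208,-0.0078],[0.0,0.0,0.0],0],[[0.0005,0.0208,-0.0077],[0.0,0.0,0.0],0],[[0.0004,0.0208,-0.0078],[0.0,0.0,0.0],0],[[0.0005,0.0208,-0.0077],[0.1,0.0,0.0],0],[[0.0,0.0061,-0.0021],[0.0,0.0,0.0],0],[[0.0,0.0062,-0.0021],[0.0,0.0,0.0],0],[[0.0,0.0061,-0.0021],[0.0,0.0,0.0],0],[[0.0,0.0062,-0.0022],[0.0,0.0,0.0],0]]
```

Emit:
jog_arm(series=[[[0, 0.0208, -0.0078], [0, 0, 0], 0], [[0, 0.0208, -0.0077], [0, 0, 0], 0], [[0, 0.0208, -0.0078], [0, 0, 0], 0], [[0, 0.0208, -0.0077], [0, 0, 0], 0], [[0, 0.006, -0.0021], [0, 0, 0], 0], [[0, 0.006, -0.0021], [0, 0, 0], 0], [[0, 0.006, -0.0021], [0, 0, 0], 0], [[0, 0.006, -0.0021], [0, 0, 0], 0], [[0, 0, 0], [0, 0, 0], 0]])

```text
time_s: 22.55
tcp_pos: [0.4691, 0.3166, 0.0905]
ee_rot: [[0.573, 0.266, 0.775], [-0.82, 0.186, 0.542], [0.0, -0.946, 0.324]]
wrist_force: [-0.7, 0.4, -1.3]
gripper_width: 0.18
```

Emit:
jog_arm(series=[[[0, 0.0015, -0.0005], [0, 0, 0], 0], [[0, 0.0015, -0.0005], [0, 0, 0], 0], [[0, 0, 0], [0, 0, 0], 0]])

```text
time_s: 22.92
tcp_pos: [0.4693, 0.317, 0.0878]
ee_rot: [[0.573, 0.267, 0.775], [-0.82, 0.186, 0.542], [-0.0, -0.946, 0.325]]
wrist_force: [-0.7, -0.5, -1.4]
gripper_width: 0.179
```

Emit:
jog_arm(series=[[[0, 0.0015, -0.0005], [0, 0, 0], 0], [[0, 0.0015, -0.0005], [0, 0, 0], 0], [[0, 0, 0], [0, 0, 0], 0]])

```text
time_s: 23.3
tcp_pos: [0.4696, 0.3173, 0.0856]
ee_rot: [[0.573, 0.268, 0.775], [-0.82, 0.187, 0.541], [-0.0, -0.945, 0.327]]
wrist_force: [-2.5, -2.1, 4.2]
gripper_width: 0.181
```

Emit:
jog_arm(series=[[[0, 0, 0], [0, 0, 0], 0.02], [[0, 0, 0], [0, 0, 0], 0.03], [[0, 0, 0], [0, 0, 0], 0.05], [[0, 0, 0], [0, 0, 0], 0.06], [[0, 0, 0], [0, 0, 0], 0.06], [[0, 0, 0], [0, 0, 0], 0.06], [[0, -0.01, 0], [0, 0, 0], 0.06], [[0, -0.02, 0], [0, 0, 0], 0.06], [[0, -0.04, 0], [0, 0, 0], 0.06], [[0, -0.05, 0], [0, 0, 0], 0.06]])

```text
time_s: 24.55
tcp_pos: [0.4364, 0.2943, 0.199]
ee_rot: [[0.573, 0.265, 0.775], [-0.819, 0.186, 0.542], [-0.0, -0.946, 0.324]]
wrist_force: [1.1, 1.3, 0.6]
gripper_width: 0.691
```

Run:
```python
from station import *
from h import *
s=sense();print(s["tcp_pos"],s["ee_rot"].round(3),s["joints"].round(1),s["gripper_width"])
b=capture("wrist");ci=camera_info("wrist")
a=np.radians(35);G0=np.array([.512,.345,.101])-.061*np.array([np.cos(a),np.sin(a),0])
L=np.array([(94,31,-99),(94,-31,-99),(28,31,-71),(28,-31,-71),(-12.7,0,35)])/1000
for u in proj(ci,R.from_euler('z',35,degrees=True).apply(L)+G0): cv2.circle(b,tuple(int(x) for x in u.round()),2,(0,255,0),-1)
cv2.imwrite("pics/w9.png",cv2.resize(b[:,:,::-1],None,fx=1.3,fy=1.3))
# carousel: refine axis/handle in top view, bar endpoints
t=capture("top");cv2.imwrite("pics/t9.png",cv2.resize(t[150:260,235:345,::-1],None,fx=5,fy=5,interpolation=cv2.INTER_CUBIC))
C=np.array([.5395,-.192,.28]);M=Rt(-22)   # tool x at -112 deg
ramp(s,C,M,20,.06)
```

```text
[0.43640086 0.29431126 0.19904897] [[ 0.573  0.265  0.775]
 [-0.819  0.186  0.542]
 [-0.    -0.946  0.324]] [ 55.3   4.6 -33.3  11.3 -34.8  61.4] 0.6906084501258942
[[[0.0085,-0.0026,-0.0029],[-0.3,1.0,-0.2],0.06],[[0.017,-0.0051,-0.0056],[-0.7,2.1,-0.3],0.06],[[0.026,-0.0074,-0.0075],[-0.9,3.2,-0.5],0.06],[[0.0263,-0.007,-0.0061],[-1.0,3.1,-0.6],0.06],[[0.0268,-0.0067,-0.0048],[-0.9,3.1,-0.5],0.06],[[0.027,-0.0064,-0.0035],[-1.0,3.2,-0.5],0.06],[[0.0272,-0.0061,-0.0021],[-1.0,3.1,-0.5],0.06],[[0.0274,-0.0058,-0.0007],[-0.9,3.1,-0.6],0.06],[[0.0274,-0.0056,0.0007],[-1.0,3.2,-0.5],0.06],[[0.0274,-0.0053,0.0021],[-0.9,3.1,-0.5],0.06]]
[[[0.0273,-0.0052,0.0036],[-1.0,3.1,-0.5],0.06],[[0.0271,-0.0049,0.0049],[-1.0,3.2,-0.6],0.06],[[0.0268,-0.0048,0.0063],[-0.9,3.1,-0.5],0.06],[[0.0265,-0.0047,0.0077],[-1.0,3.2,-0.5],0.06],[[0.026,-0.0046,0.0091],[-1.0,3.1,-0.5],0.06],[[0.0256,-0.0045,0.0104],[-0.9,3.1,-0.5],0.06],[[0.025,-0.0045,0.0117],[-1.0,3.2,-0.6],0.06],[[0.0244,-0.0044,0.013],[-0.9,3.1,-0.5],0.06],[[0.0158,-0.003,0.0095],[-0.7,2.1,-0.3],0.06],[[0.0077,-0.0015,0.005],[-0.3,1.0,-0.2],0.06]]
```

Emit:
jog_arm(series=[[[0.0085, -0.0026, -0.0029], [-0.3, 1, -0.2], 0.06], [[0.017, -0.0051, -0.0056], [-0.7, 2.1, -0.3], 0.06], [[0.026, -0.0074, -0.0075], [-0.9, 3.2, -0.5], 0.06], [[0.0263, -0.007, -0.0061], [-1, 3.1, -0.6], 0.06], [[0.0268, -0.0067, -0.0048], [-0.9, 3.1, -0.5], 0.06], [[0.027, -0.0064, -0.0035], [-1, 3.2, -0.5], 0.06], [[0.0272, -0.006, -0.002], [-1, 3.1, -0.5], 0.06], [[0.0274, -0.0058, -0.0007], [-0.9, 3.1, -0.6], 0.06], [[0.0274, -0.0056, 0.0007], [-1, 3.2, -0.5], 0.06], [[0.0274, -0.0053, 0.002], [-0.9, 3.1, -0.5], 0.06]])

```text
time_s: 25.9
tcp_pos: [0.4882, 0.0496, 0.2373]
ee_rot: [[0.109, 0.157, 0.982], [-0.993, 0.06, 0.101], [-0.043, -0.986, 0.162]]
wrist_force: [0.1, 1.1, -0.3]
gripper_width: 0.693
```

Emit:
jog_arm(series=[[[0.0273, -0.0052, 0.0036], [-1, 3.1, -0.5], 0.06], [[0.0271, -0.0049, 0.0049], [-1, 3.2, -0.6], 0.06], [[0.0268, -0.0048, 0.0063], [-0.9, 3.1, -0.5], 0.06], [[0.0265, -0.0047, 0.0077], [-1, 3.2, -0.5], 0.06], [[0.026, -0.0046, 0.0091], [-1, 3.1, -0.5], 0.06], [[0.0256, -0.0045, 0.0104], [-0.9, 3.1, -0.5], 0.06], [[0.025, -0.0045, 0.0117], [-1, 3.2, -0.6], 0.06], [[0.0244, -0.0044, 0.013], [-0.9, 3.1, -0.5], 0.06], [[0.0158, -0.003, 0.0095], [-0.7, 2.1, -0.3], 0.06], [[0.0077, -0.0015, 0.005], [-0.3, 1, -0.2], 0.06]])

```text
time_s: 27.15
tcp_pos: [0.5399, -0.1928, 0.2779]
ee_rot: [[-0.377, -0.001, 0.926], [-0.926, 0.002, -0.377], [-0.001, -1.0, -0.001]]
wrist_force: [-1.1, 0.3, -0.4]
gripper_width: 0.69
```

Run:
```python
from station import *
from h import *
s=sense();print(s["tcp_pos"],s["ee_rot"].round(3),s["joints"].round(1),s["gripper_width"])
ci=camera_info("wrist")
# where would handle/axis/tub project
e=R.from_euler('z',68,degrees=True);C=np.array([.5395,-.192,0])
P=[C+e.apply(p) for p in [(.006,.032,.174),(.006,-.032,.174),(-.006,.032,.174),(-.006,-.032,.174),(-.078,0,.102)]]
print(proj(ci,P).round(0))
```

```text
[ 0.53987811 -0.19283384  0.27792226] [[-0.377 -0.001  0.926]
 [-0.926  0.002 -0.377]
 [-0.001 -1.    -0.001]] [ -3.5  15.1  -1.6  -0.1 -73.3  71.4] 0.6902525236301553
[[250. 220.]
 [250. 150.]
 [263. 220.]
 [264. 149.]
 [328. 170.]]
```

Run:
```python
from station import *
from h import *
b=capture("wrist")[:,:,::-1].copy();ci=camera_info("wrist")
e=R.from_euler('z',68,degrees=True);C=np.array([.5395,-.192,0])
P=[C+e.apply(p) for p in [(.006,.032,.174),(.006,-.032,.174),(-.006,.032,.174),(-.006,-.032,.174)]]
P+=[C+e.apply((-.078+.048*np.cos(a),.048*np.sin(a),.102)) for a in np.arange(0,6.28,.5)]
for u in proj(ci,P): cv2.circle(b,tuple(int(x) for x in u.round()),1,(0,255,0),-1)
w9=cv2.imread("pics/w9.png")
cv2.imwrite("pics/m.png",np.vstack([cv2.resize(w9[:330],None,fx=.75,fy=.75)[:,:499],cv2.resize(b[60:250,150:400],(499,379))]))
```

```text
(no output)
```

View pics/m.png

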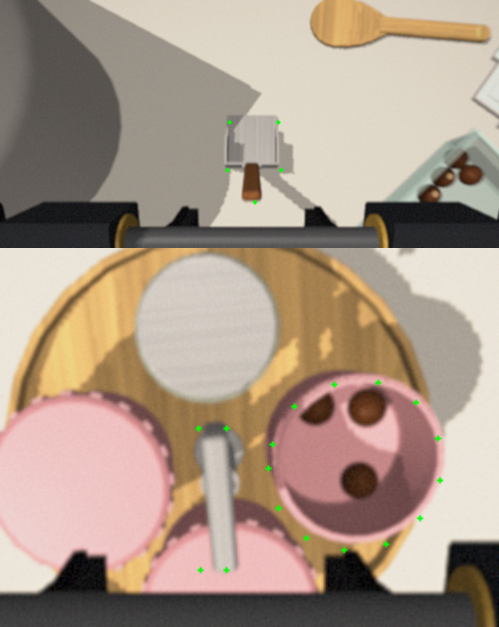

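The top panel shows the scoop standing upright at its new spot. The bottom panel shows three nuts in the tub, with the bar centre at (221,505), about 4 mm off the prediction and leaning roughly 3°. I'll correct for that, descend and grip.

Run:
```python
from station import *
from h import *
s=sense();M=Rt(-19.5)
plan(s,[([.5365,-.1945,.20],M,4,.06),([.5365,-.1945,.147],M,4,.06)])
```

```text
[[[0.0007,0.0195,-0.0007],[0.0,-0.7,0.0],0.06],[[0.0007,0.0196,-0.0007],[0.0,-0.6,0.0],0.06],[[0.0006,0.0195,-0.0008],[0.0,-0.7,0.0],0.06],[[0.0007,0.0196,-0.0008],[0.0,-0.6,0.0],0.06],[[0.0,0.0132,0.0],[0.0,0.0,0.0],0.06],[[0.0,0.0133,0.0],[0.0,0.0,0.0],0.06],[[0.0,0.0132,0.0],[0.0,0.0,0.0],0.06],[[0.0,0.0133,0.0001],[0.0,0.0,0.0],0.06]]
```

Emit:
jog_arm(series=[[[0.0007, 0.0195, -0.0007], [0, -0.7, 0], 0.06], [[0.0007, 0.0196, -0.0007], [0, -0.6, 0], 0.06], [[0.0006, 0.0195, -0.0008], [0, -0.7, 0], 0.06], [[0.0007, 0.0196, -0.0008], [0, -0.6, 0], 0.06], [[0, 0.0132, 0], [0, 0, 0], 0.06], [[0, 0.0133, 0], [0, 0, 0], 0.06], [[0, 0.0132, 0], [0, 0, 0], 0.06], [[0, 0.0133, 0], [0, 0, 0], 0.06], [[0, 0, 0], [0, 0, 0], 0.03], [[0, 0, 0], [0, 0, 0], 0.02]])

```text
time_s: 28.45
tcp_pos: [0.5369, -0.1931, 0.1479]
ee_rot: [[-0.332, 0.002, 0.943], [-0.943, 0.001, -0.332], [-0.001, -1.0, 0.002]]
wrist_force: [0.4, 0.0, -0.1]
gripper_width: 0.543
```

Emit:
jog_arm(series=[[[0, 0, 0], [0, 0, 0], 0.02], [[0, 0, 0], [0, 0, 0], 0.016], [[0, 0, 0], [0, 0, 0], 0.012], [[0, 0, 0], [0, 0, 0], 0.008], [[0, 0, 0], [0, 0, 0], 0], [[0, 0, 0], [0, 0, 0], 0], [[0, 0, 0], [0, 0, 0], 0], [[0, 0, 0], [0, 0, 0], 0]])

```text
time_s: 29.45
tcp_pos: [0.5365, -0.1931, 0.1477]
ee_rot: [[-0.332, 0.002, 0.943], [-0.943, 0.001, -0.332], [-0.001, -1.0, 0.001]]
wrist_force: [-0.2, -1.1, 1.6]
gripper_width: 0.133
```

Emit:
jog_arm(series=[[[0, 0, 0], [0, 1.5, 0], 0], [[0, 0, 0], [0, 3, 0], 0], [[0, 0, 0], [0, 4, 0], 0], [[0, 0, 0], [0, 4, 0], 0], [[0, 0, 0], [0, 4, 0], 0], [[0, 0, 0], [0, 4, 0], 0], [[0, 0, 0], [0, 3, 0], 0], [[0, 0, 0], [0, 1.5, 0], 0], [[0, 0, 0], [0, 0, 0], 0]])

```text
time_s: 30.58
tcp_pos: [0.5363, -0.1934, 0.1477]
ee_rot: [[-0.7, 0.001, 0.714], [-0.714, 0.0, -0.7], [-0.001, -1.0, 0.001]]
wrist_force: [-1.9, -3.9, 2.2]
gripper_width: 0.134
```

Emit:
jog_arm(series=[[[0, 0, 0], [0, 2, 0], 0], [[0, 0, 0], [0, 4, 0], 0], [[0, 0, 0], [0, 5.5, 0], 0], [[0, 0, 0], [0, 5.5, 0], 0], [[0, 0, 0], [0, 5.5, 0], 0], [[0, 0, 0], [0, 5.5, 0], 0], [[0, 0, 0], [0, 5.5, 0], 0], [[0, 0, 0], [0, 5.5, 0], 0], [[0, 0, 0], [0, 4, 0], 0], [[0, 0, 0], [0, 2, 0], 0]])

```text
time_s: 31.82
tcp_pos: [0.5355, -0.1937, 0.1477]
ee_rot: [[-1.0, -0.001, 0.008], [-0.008, -0.0, -1.0], [0.001, -1.0, -0.0]]
wrist_force: [-2.7, -6.0, 3.3]
gripper_width: 0.132
```

Emit:
jog_arm(series=[[[0, 0, 0], [0, 0.6, 0], 0], [[0, 0, 0], [0, 0, 0], 0], [[0, 0, 0], [0, 0, 0], 0], [[0, 0, 0], [0, 0, 0], 0]])

```text
time_s: 32.33
tcp_pos: [0.5355, -0.1937, 0.1477]
ee_rot: [[-1.0, -0.001, -0.001], [0.001, -0.0, -1.0], [0.001, -1.0, 0.0]]
wrist_force: [-3.9, -6.0, 3.6]
gripper_width: 0.135
```

Run:
```python
from station import *
from h import *
s=sense();print(s["tcp_pos"],s["ee_rot"].round(3),s["wrist_force"],s["moment"],s["gripper_width"],s["time_s"])
ci=camera_info("wrist");w=capture("wrist")
t=capture("top");S=capture("side")
# pink mask in top (tub at front?) - wrist: find pink/dark areas
for n,im in (("top",t),("side",S),("wrist",w)):
    c=camera_info(n);tub=np.array([.5365-.078,-.1934,.102]);u=proj(c,[tub])[0];print(n,u.round(1))
# pink rim blobs in wrist
hsv=cv2.cvtColor(w,cv2.COLOR_RGB2HSV);m=((hsv[...,0]>165)|(hsv[...,0]<5))&(hsv[...,1]>50)&(hsv[...,2]>60)
n,l,st,ce=cv2.connectedComponentsWithStats(m.astype(np.uint8));print([(st[i].tolist(),ce[i].round(0).tolist()) for i in range(1,n) if st[i,4]>200])
hsv=cv2.cvtColor(S,cv2.COLOR_RGB2HSV);m=((hsv[...,0]>165)|(hsv[...,0]<5))&(hsv[...,1]>50)
n,l,st,ce=cv2.connectedComponentsWithStats(m.astype(np.uint8));print([(st[i].tolist(),ce[i].round(0).tolist()) for i in range(1,n) if st[i,4]>100])
cv2.imwrite("pics/last.png",cv2.resize(np.hstack([t[120:300,80:360],S[100:280,230:400]])[:,:,::-1],(800,320)))
```

```text
[ 0.5354742  -0.19374394  0.14774349] [[-1.    -0.001 -0.001]
 [ 0.001 -0.    -1.   ]
 [ 0.001 -1.     0.   ]] [-3.87645949 -6.03956243  3.58143409] [-1.53303089  1.01034654  0.04040728] 0.13507577342100993 32.325
top [292.3 231.4]
side [309.8 168.5]
wrist [367.4 205.8]
[([292, 131, 143, 103, 8180], [365.0, 178.0]), ([70, 132, 154, 102, 9966], [140.0, 177.0])]
[([241, 145, 86, 66, 3294], [281.0, 177.0]), ([298, 225, 38, 33, 969], [316.0, 241.0])]
```

Run:
```python
from station import *
from h import *
w=capture("wrist");ci=camera_info("wrist");C=np.array([.5365,-.1945,0])
for d in (-10,-5,0,5,10):
    a=np.radians(180+d);P=[C+[.078*np.cos(a)+.048*np.cos(b),.078*np.sin(a)+.048*np.sin(b),.102] for b in np.arange(0,6.28,.05)]
    u=proj(ci,P);print(d,"top row",u[:,1].min().round(1),"x",u[:,0].min().round(1),u[:,0].max().round(1))
def blobs(im,lo):
    h=cv2.cvtColor(im,cv2.COLOR_RGB2HSV);m=((h[...,0]<14)&(h[...,1]>90)&(h[...,2]<130)).astype(np.uint8)
    n,l,st,ce=cv2.connectedComponentsWithStats(m);return [(st[i].tolist(),ce[i].round(0).tolist()) for i in range(1,n) if st[i,4]>lo]
print("wrist brown",blobs(w,60));print("top brown",blobs(capture("top"),12))
h=cv2.cvtColor(w,cv2.COLOR_RGB2HSV);m=((h[...,0]>165)|(h[...,0]<5))&(h[...,1]>40)
sub=m[:,280:440];print("pink rows per col",[(280+x,int(np.argmax(sub[:,x]))) for x in range(10,160,20)])
print(sense()["time_s"],sense()["wrist_force"])
```

```text
-10 top row 155.3 x 296.5 432.5
-5 top row 145.2 x 298.1 435.1
0 top row 134.9 x 298.8 436.9
5 top row 124.4 x 298.7 437.8
10 top row 113.9 x 297.7 437.9
wrist brown [([353, 149, 29, 28, 593], [367.0, 163.0]), ([324, 153, 22, 19, 216], [336.0, 164.0]), ([345, 197, 27, 11, 204], [358.0, 202.0])]
top brown [([125, 71, 22, 24, 171], [136.0, 78.0]), ([185, 178, 14, 8, 67], [191.0, 182.0]), ([184, 186, 7, 6, 31], [187.0, 189.0]), ([183, 194, 7, 7, 30], [186.0, 197.0]), ([124, 225, 6, 13, 50], [126.0, 231.0]), ([278, 233, 8, 7, 30], [281.0, 236.0]), ([292, 237, 8, 5, 27], [296.0, 239.0])]
pink rows per col [(290, 279), (310, 145), (330, 135), (350, 132), (370, 135), (390, 140), (410, 149), (430, 172)]
32.575 [-4.20538497 -5.78330037  2.67659946]
```

```bash
python3 -c "
from station import *
print(finish_job()); print(sense()['time_s'])"
```

```text
the job is handed in; nothing more can be done
None
the job is handed in; nothing more can be done
```

I scooped three nuts from the bento box, tipped them into the open tub and stood the scoop back on the worktop. Then I turned the carousel until the tub was at the front and handed the job in at about 32.6 s with the gripper still holding the handle bar.

**Last checks:**
- **Nuts:** the wrist camera shows three in the tub. In the top view the other four are still in the box, though two of them show as one merged blob.
- **Tub position:** it is at the front to within about 2° by the tub rim in the wrist image, and the tool's yaw agrees.
- **Hold on the carousel:** the gripper was shut on the bar at about 11.7 mm, and the wrist read about 8 N. I had no reading of the finger contact force itself. The arm was at rest when I handed in.
- **Scoop:** the wrist view after release showed it upright, at a free spot close to where it began and turned about 24° from its original heading.

**Failed or not checked:**
- The scoop slipped about 19° in the grip while scooping. I measured that from the wrist image and corrected for it when pouring and setting it down.
- I could not view a final whole-scene picture because the 12-picture limit was used up, so the last checks on the nuts and tub are numerical.
- I did not measure whether the other items on the worktop had moved. The path was planned clear of them.

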